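# Put away the hose pliers after the ratchet hold test

### The arm

A 6-joint arm with a two-finger parallel gripper is mounted at the origin on a cart in front of the work surface, level with it; the furniture and walls round the work are solid. World frame = base frame: x ahead of the robot, y to its left, z up, the work surface at z = 0. Lengths are in m, angles in rad, forces in N, time in s.
With the tool pointing down it reaches from about 0.3 to 1 m from the base axis. Payload 5.1 kg.
Tool frame: the origin (TCP) lies on the centre line of the jaws, within the pads' length; the fingertips stand 8 mm ahead of it and the grasp point (between the pads) lies 11 mm behind it; z points along the fingers, y is the direction in which the jaws open and shut (so a half turn about z gives the same grasp; the last joint's range is limited). The gripper opens to 95 mm and grips with 3 to 60 N. Pads are 20 mm wide; open, the fingers measure 119 mm over their backs; the gripper's body (75 mm by 180 mm) begins 59 mm behind the grasp point.
Start: joints at [1.111, 0.124, 1.65, -0, 1.367, -0.083], TCP at [0.239, 0.604, 0.223] pointing down, gripper open.
Joint ranges: [-2.61, 2.61], [-1.02, 2.33], [0.03, 2.71], [-1.35, 4.49], [0.32, 2.68], [-2.91, 2.91]. Speed limits (rad/s): [2.57, 2.57, 3.14, 3.14, 3.14, 3.14].

### API

Orientations are given as a 3x3 rotation matrix whose columns are the frame's x, y, z axes.
In Python, from bench import r gives the robot as it stands. The module is installed in compiled form; this text tells all that it offers.
- The arm moves only by the tool step_arm, never from a script. Its argument "moves" is a list of rows, each an object of numbers: "rx", "ry", "rz": the turn, a rotation vector about the tool's x, y, z scaled (see below); "dx", "dy", "dz": the shift along the tool's x, y, z scaled (see below); "fingers": the closure, from 0 (fully open) to 1 (shut). A call has 1 to 12 rows; each row is the pose to reach, as a shift and turn from the pose measured when the call began, along the tool's axes at that moment, turning the shorter way round; what a row does not reach only later rows make up. The controller multiplies each number of a shift by 0.25 m and each number of a turn by 180 degrees. A row lasts 1/10 s, in which the tool goes at most 50 mm and 8.59 degrees, less where a joint would pass 70% of its speed; a pose out of reach is approached as far as the arm can. A call with a number of a shift or a turn outside -1 to 1 is refused whole. A call with a gripper value outside its range is refused whole. The fingers move at their own pace and stop on an object; "newtons" is the grip in N (left out, the last holds). Time passes only in rows, so rows that repeat a pose let the fingers close. It gives the time, the measured TCP pose, the force and the opening at its end, in the units of the state.
- r.sense(): the state, without advancing time (a new reading comes with each control period).
- r.camera(name): name is "side" or "top"; returns a dict with "color" (384x512x3 uint8, red, green, blue), "mtx" (3x3 intrinsics, pixels), "cam_to_world" (4x4, takes a point from camera to world coordinates). Camera axes: x right, y down, z forward; pixel columns grow to the right and rows downward; lengths in m; the calibration is good to about 2 mm. A picture is of the moment at which its call begins. There is no depth.
- r.sign_off(): hands the job in, once; it reports no verdict.
The state is a dict: "clock": time; "joint_positions": joint angles; "qvel": joint speeds; "tau": joint torques, N m; "tool_pos": TCP position; "eef_rot": TCP orientation; "contact_force": force on the tool from outside, world axes, zero at the start; "wrist_torque": the same for the moment, N m; "finger_gap": opening from 0.0 (shut) to 1.0 (fully open).
Only numpy, scipy, OpenCV 4.12 (cv2) and the standard library are available. Lean on these libraries where they do the work, as an engineer would, in place of code of your own. Each camera call takes 0.05 s, during which the arm holds its last target. There are 200 camera calls.

### The job

The ratchet hose pliers lying on the trolley were all clicked shut for a hold test. Pull the top drawer of the grey cabinet out to its stop, lay every pair that is still ratcheted shut flat in that drawer, not on top of one another, and every pair that has sprung open flat in the repair tray, and then, when all the shut pairs are in, push the drawer fully shut. Leave the small cardboard box where it is.

Things in the scene. Friction and masses are not known exactly. Their poses are not given: they have to be found in the camera images.
- cabinet: low two-drawer bench cabinet of grey sheet steel, 225 mm deep, 284 mm wide, 146 mm high, fixed to the trolley; origin at the centre of its underside, its front looks along its own -x, z up. On its top lie a rubber mat and, at the back left, a roll of tape (24 mm high). Only the top drawer runs; the lower front is fixed
- drawer (a joint): the top drawer, how far it is out in m: 0 fully shut (front flush with the lower one), 0.175 at its stop; it slides along the cabinet's own -x, with about 1.5 N of friction, and stays where it is left
- drawer_handle (a point): middle of the top drawer's handle: level round steel bar 10 mm thick, 110 mm long, along the cabinet's y, 42 mm in front of the drawer front (centre line to face), 38 mm below the cabinet's top, 108 mm above the trolley; the drawer front, 12 mm thick, reaches 26 mm above this point. Moves with the drawer; its x points into the cabinet, z up
- drawer_floor (a point): centre of the top drawer's inner floor, 81 mm above the trolley, moves with the drawer; x points into the cabinet, z up. Inside it is 197 mm long (x -0.100, the back of its front, to 0.097) and 260 mm wide; walls 42 mm high. At the stop, x -0.100 to 0.073 is clear of the cabinet; the rest is under its top, 55 mm above this floor
- tray: open repair tray of pressed dark steel, 200 mm (x) by 260 mm (y), 32 mm high, walls 4 mm thick, with a rolled rim (its top is 36 mm up); fixed; four sleeves up to 212 mm tall stand in a row along the trolley edge behind it; origin at the centre of its underside
- tray_floor (a point): centre of the repair tray's inner floor, 4 mm above the trolley; inner room x +-0.096, y +-0.126
- pliers_a: ratchet hose pliers, steel, black grips, 145 mm long, 18 mm thick, lying flat; may be absent. Origin: middle of the pivot boss, a disc 30 mm across, 18 mm thick, best grasped there; 9 mm above what they lie on. x runs along the first half to its jaw tip (x = 56 mm; grips end at -87 mm), z = pivot axis. Over the grips 54 mm wide when shut, 85 mm at 0.36 rad open. Either way up is right
- pliers_a_jaw (a joint): opening of these pliers, rad: 0 to 0.04 when the ratchet holds them shut (jaws side by side; it does not give), 0.2 and more when they have sprung open (grips and jaws splay in a V; the second half turns stiffly, 0 to 0.42). Opening turns the second half about -z of the first, so the middle line lies minus half this angle from x
- pliers_b: ratchet hose pliers, steel, black grips, 145 mm long, 18 mm thick, lying flat; may be absent. Origin: middle of the pivot boss, a disc 30 mm across, 18 mm thick, best grasped there; 9 mm above what they lie on. x runs along the first half to its jaw tip (x = 56 mm; grips end at -87 mm), z = pivot axis. Over the grips 54 mm wide when shut, 85 mm at 0.36 rad open. Either way up is right
- pliers_b_jaw (a joint): opening of these pliers, rad: 0 to 0.04 when the ratchet holds them shut (jaws side by side; it does not give), 0.2 and more when they have sprung open (grips and jaws splay in a V; the second half turns stiffly, 0 to 0.42). Opening turns the second half about -z of the first, so the middle line lies minus half this angle from x
- pliers_c: ratchet hose pliers, steel, black grips, 145 mm long, 18 mm thick, lying flat; may be absent. Origin: middle of the pivot boss, a disc 30 mm across, 18 mm thick, best grasped there; 9 mm above what they lie on. x runs along the first half to its jaw tip (x = 56 mm; grips end at -87 mm), z = pivot axis. Over the grips 54 mm wide when shut, 85 mm at 0.36 rad open. Either way up is right
- pliers_c_jaw (a joint): opening of these pliers, rad: 0 to 0.04 when the ratchet holds them shut (jaws side by side; it does not give), 0.2 and more when they have sprung open (grips and jaws splay in a V; the second half turns stiffly, 0 to 0.42). Opening turns the second half about -z of the first, so the middle line lies minus half this angle from x
- pliers_d: ratchet hose pliers, steel, black grips, 145 mm long, 18 mm thick, lying flat; may be absent. Origin: middle of the pivot boss, a disc 30 mm across, 18 mm thick, best grasped there; 9 mm above what they lie on. x runs along the first half to its jaw tip (x = 56 mm; grips end at -87 mm), z = pivot axis. Over the grips 54 mm wide when shut, 85 mm at 0.36 rad open. Either way up is right
- pliers_d_jaw (a joint): opening of these pliers, rad: 0 to 0.04 when the ratchet holds them shut (jaws side by side; it does not give), 0.2 and more when they have sprung open (grips and jaws splay in a V; the second half turns stiffly, 0 to 0.42). Opening turns the second half about -z of the first, so the middle line lies minus half this angle from x
- pliers_e: ratchet hose pliers, steel, black grips, 145 mm long, 18 mm thick, lying flat; may be absent. Origin: middle of the pivot boss, a disc 30 mm across, 18 mm thick, best grasped there; 9 mm above what they lie on. x runs along the first half to its jaw tip (x = 56 mm; grips end at -87 mm), z = pivot axis. Over the grips 54 mm wide when shut, 85 mm at 0.36 rad open. Either way up is right
- pliers_e_jaw (a joint): opening of these pliers, rad: 0 to 0.04 when the ratchet holds them shut (jaws side by side; it does not give), 0.2 and more when they have sprung open (grips and jaws splay in a V; the second half turns stiffly, 0 to 0.42). Opening turns the second half about -z of the first, so the middle line lies minus half this angle from x
- pliers_f: ratchet hose pliers, steel, black grips, 145 mm long, 18 mm thick, lying flat; may be absent. Origin: middle of the pivot boss, a disc 30 mm across, 18 mm thick, best grasped there; 9 mm above what they lie on. x runs along the first half to its jaw tip (x = 56 mm; grips end at -87 mm), z = pivot axis. Over the grips 54 mm wide when shut, 85 mm at 0.36 rad open. Either way up is right
- pliers_f_jaw (a joint): opening of these pliers, rad: 0 to 0.04 when the ratchet holds them shut (jaws side by side; it does not give), 0.2 and more when they have sprung open (grips and jaws splay in a V; the second half turns stiffly, 0 to 0.42). Opening turns the second half about -z of the first, so the middle line lies minus half this angle from x
- seal_box: small cardboard box of seals, bystander, 61x76x42 mm, standing in the left front corner of the trolley; leave it alone; origin under its centre
Not all that is in view belongs to the job. What is shaped like the pliers_c but white is not meant.

How it is judged:
By the outcome, as a careful person would: the job done as asked, in the order asked, and still so for the second after the job is handed in, with the robot touching nothing.
Of pliers_a, pliers_b, pliers_c, pliers_d, pliers_e, pliers_f only 4 to 6 are there at a start; the rules pass over those that are not, and their reading is None.
At some moment in a run one of pliers_a, pliers_b, pliers_c, pliers_d, pliers_e, pliers_f may be knocked a few centimetres aside while the robot is not near it.
Once in a run the grip may slacken for a moment while it holds something.
It also fails if it takes over 210 s, if anything falls off the work surface, if the arm or the gripper's body presses on something with over 40 N, if the wrist force passes 120 N, or if a joint passes its speed limit or range.

## Working session

There is one attempt and no reset: what is moved stays moved. The work goes in short steps, Python scripts to look and compute and a tool call to move; the robot and the scene stay as the last step left them, time stands still between calls to the robot, and variables do not carry over. Pictures are saved under pics/ and viewed, about 12 in all and at most 16, crops included, and the job is handed in when it is done.

Besides the shell and the picture viewer there is one more tool, called as name([rows], argument=value, ...), one row to a line, values as JSON. step_arm: Moves the arm, as the interface text tells. Shifts and turns lie within -1 to 1; 1 stands for 0.25 m of shift or 180 degrees of turn. Its arguments: {"type":"object","properties":{"moves":{"type":"array","items":{"type":"object","properties":{"rx":{"type":"number"},"ry":{"type":"number"},"rz":{"type":"number"},"dx":{"type":"number"},"dy":{"type":"number"},"dz":{"type":"number"},"fingers":{"type":"number"}}}},"newtons":{"type":"number"}},"required":["moves"]}

```bash
mkdir -p pics
cat > h.py <<'E'
import numpy as np, cv2
from bench import r
def snap(name, fn=None):
    c=r.camera(name); im=c["color"][:,:,::-1].copy()
    if fn: cv2.imwrite("pics/"+fn, im)
    return im,np.array(c["mtx"]),np.array(c["cam_to_world"])
def ray(px,z,K,T):
    d=T[:3,:3]@np.linalg.inv(K)@np.array([px[0],px[1],1.]); o=T[:3,3]
    return o+d*(z-o[2])/d[2]
def proj(p,K,T):
    q=T[:3,:3].T@(np.array(p)-T[:3,3]); q=K@q; return q[:2]/q[2]
E
python3 - <<'E'
from h import *
for n in("top","side"):
    im,K,T=snap(n,n+"0.png"); print(n,K.round(1).tolist(),T.round(3).tolist())
    np.savez(n+".npz",im=im,K=K,T=T)
a=cv2.imread("pics/top0.png");b=cv2.imread("pics/side0.png")
cv2.imwrite("pics/t1.png",cv2.resize(a,(800,600),interpolation=cv2.INTER_CUBIC))
cv2.imwrite("pics/s1.png",cv2.resize(b,(800,600),interpolation=cv2.INTER_CUBIC))
s=r.sense();print({k:np.round(v,3).tolist() for k,v in s.items()})
E
```

```text
top [[401.0, 0.0, 257.0], [0.0, 401.0, 194.6], [0.0, 0.0, 1.0]] [[0.019, -0.996, 0.086, 0.41], [-1.0, -0.018, 0.014, -0.015], [-0.012, -0.086, -0.996, 1.302], [0.0, 0.0, 0.0, 1.0]]
side [[378.6, 0.0, 257.4], [0.0, 378.6, 193.2], [0.0, 0.0, 1.0]] [[1.0, 0.009, -0.01, 0.539], [0.013, -0.677, 0.735, -0.982], [-0.0, -0.736, -0.677, 0.99], [0.0, 0.0, 0.0, 1.0]]
{'clock': 0.1, 'joint_positions': [1.111, 0.124, 1.652, -0.0, 1.368, -0.083], 'qvel': [0.001, -0.001, -0.003, 0.002, -0.001, -0.0], 'tau': [0.0, -41.888, -36.11, 0.078, 0.046, -0.0], 'tool_pos': [0.239, 0.604, 0.222], 'eef_rot': [[-0.93, 0.368, -0.001], [0.368, 0.93, -0.002], [0.0, -0.002, -1.0]], 'contact_force': [-0.249, 0.524, 0.092], 'wrist_torque': [-0.025, 0.012, -0.036], 'finger_gap': 1.0}
```

View pics/t1.png

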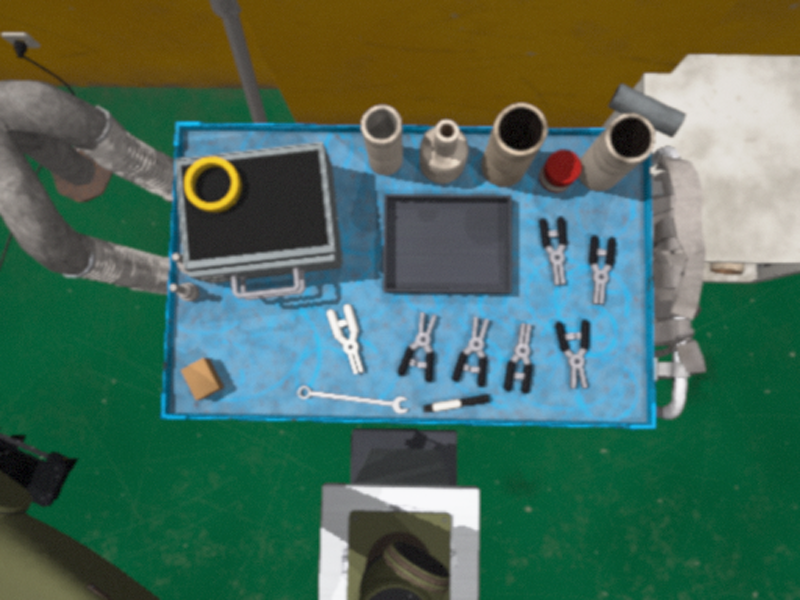

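View pics/s1.png

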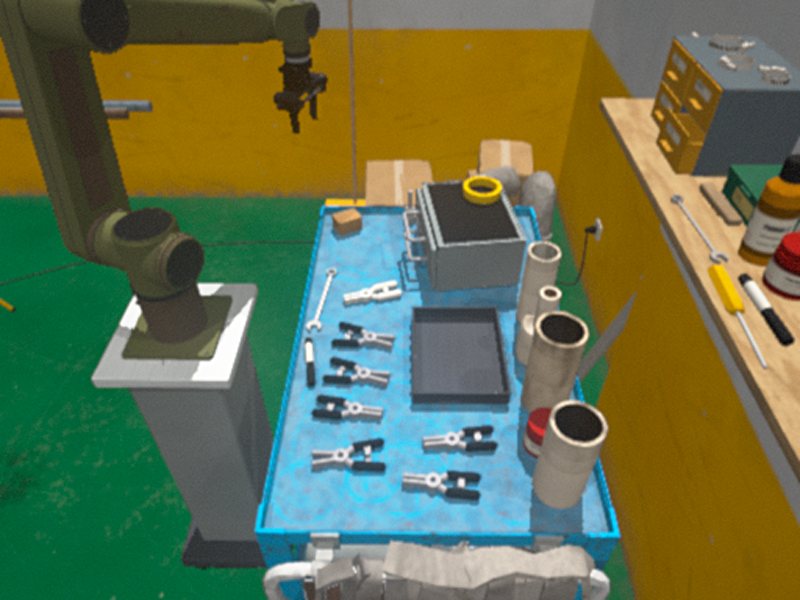

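The top view (800x600) shows six black-gripped pliers: bosses near (423,342), (477,345), (520,357), (575,360), (559,257) and (601,273). The white pair at (348,345) is the decoy. The tray is at (450,245), the cabinet at (257,208) and the small box at (201,378).

```bash
cat > meas.py <<'E'
from h import *
def pliers(im,K,T,verbose=True):
    # black grip pixels / grey-metal pixels near table, split in clusters
    hsv=cv2.cvtColor(im,cv2.COLOR_BGR2HSV); f=im.astype(int)
    m=((f[:,:,0]-f[:,:,2])<45).astype(np.uint8)   # not blue
    # limit to table interior
    poly=np.array([proj(p,K,T) for p in [(0.2,0.13,0),(0.48,0.13,0),(0.48,-.07,0),(.64,-.19,0),(.66,-.5,0),(.2,-.5,0)]]).astype(np.int32)
    pm=np.zeros_like(m); cv2.fillPoly(pm,[poly],1); m&=pm
    n,l,st,ce=cv2.connectedComponentsWithStats(cv2.morphologyEx(m,cv2.MORPH_CLOSE,np.ones((3,3))),connectivity=8)
    out=[]
    for i in range(1,n):
        if st[i,4]<80: continue
        ys,xs=np.nonzero(l==i)
        V=hsv[ys,xs,2]; dark=V<70
        P=np.array([ray((x,y),.009,K,T)[:2] for x,y in zip(xs,ys)])
        out.append((i,st[i,4],P,dark))
    return out
E
python3 - <<'E'
from meas import *
d=np.load("top.npz");im,K,T=d["im"],d["K"],d["T"]
for i,a,P,dk in pliers(im,K,T):
    if dk.sum()<20: print("no dark",i,a,P.mean(0).round(3)); continue
    g=P[dk];s=P[~dk]
    c=P.mean(0); u=s.mean(0)-g.mean(0) if len(s) else np.zeros(2)
    u/=np.linalg.norm(u)+1e-9; v=np.array([-u[1],u[0]])
    al=(P-c)@u; w=(P-c)@v
    print(i,a,"c",c.round(3),"ang",np.degrees(np.arctan2(u[1],u[0])).round(1),"len",np.ptp(al).round(3),"gripw",np.ptp(w[dk]).round(3),"jawtipw",np.ptp(w[al>al.max()-.02]).round(3))
def crop(p,q,n): 
    c=cv2.resize(im[p[1]:q[1],p[0]:q[0]],None,fx=5,fy=5,interpolation=cv2.INTER_CUBIC); cv2.imwrite(n,c);print(c.shape)
crop((245,135),(400,255),"pics/c1.png")
# cabinet top front edge, tray, handle
for n,px in [("cabTL",(180,165)),("cabTR",(325,144)),("cabFL",(180,277)),("cabFR",(340,263))]:
    print(n,ray(np.array(px)*.64,.146,K,T).round(3))
for px in [(386,197),(511,197),(511,294),(386,294)]: print("tray",ray(np.array(px)*.64,.036,K,T).round(3))
for px in [(234,294),(302,292)]: print("handle",ray(np.array(px)*.64,.108,K,T).round(3))
print("box",ray(np.array((201,378))*.64,.042,K,T).round(3))
E
```

```text
no dark 1 225 [ 0.615 -0.317]
2 399 c [ 0.601 -0.407] ang 173.4 len 0.129 gripw 0.049 jawtipw 0.024
no dark 3 667 [ 0.588 -0.185]
5 484 c [ 0.424 -0.147] ang -11.5 len 0.136 gripw 0.063 jawtipw 0.032
6 458 c [ 0.428 -0.354] ang -174.6 len 0.137 gripw 0.065 jawtipw 0.033
no dark 7 328 [0.436 0.106]
8 457 c [ 0.41  -0.242] ang -8.6 len 0.139 gripw 0.049 jawtipw 0.025
9 430 c [ 0.422 -0.036] ang -11.8 len 0.114 gripw 0.069 jawtipw 0.029
no dark 10 202 [0.321 0.048]
11 239 c [ 0.321 -0.109] ang 100.5 len 0.134 gripw 0.012 jawtipw 0.016
12 1835 c [ 0.239 -0.02 ] ang 18.9 len 0.139 gripw 0.214 jawtipw 0.068
no dark 16 1162 [ 0.234 -0.372]
(600, 775, 3)
cabTL [0.767 0.426 0.146]
cabTR [0.812 0.152 0.146]
cabFL [0.553 0.416 0.146]
cabFR [0.585 0.117 0.146]
tray [0.74  0.039 0.036]
tray [ 0.744 -0.218  0.036]
tray [ 0.544 -0.219  0.036]
tray [0.539 0.035 0.036]
handle [0.527 0.324 0.108]
handle [0.533 0.193 0.108]
box [0.363 0.402 0.042]
```

View pics/c1.png

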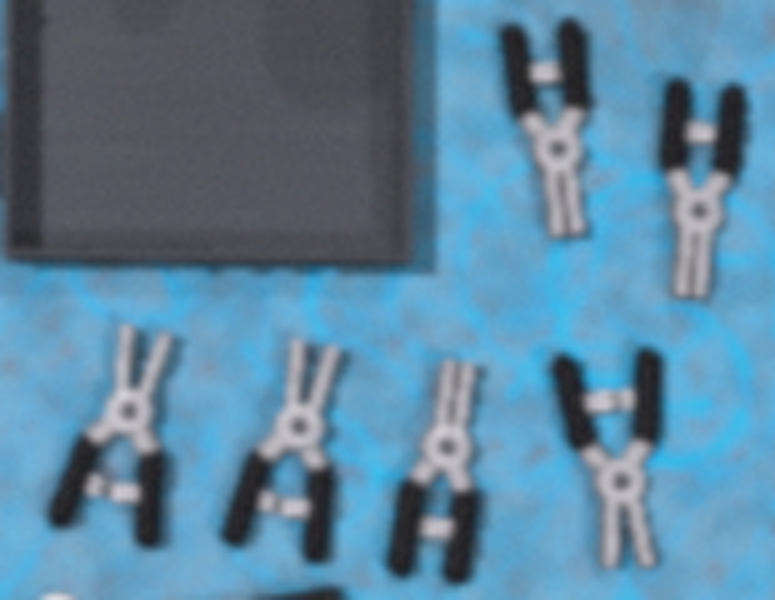

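The crop clearly shows the shut pairs, with parallel jaws, at crop (447,447), (558,150) and (700,212). The open pairs have V jaws at (128,411), (299,427) and (621,482). None of them is white. Next I'll measure the cabinet.

Run:
```python
from h import *
t=np.load("top.npz");s=np.load("side.npz")
a=cv2.resize(t["im"][85:195,105:225],(480,440),interpolation=cv2.INTER_CUBIC)
b=cv2.resize(s["im"][110:190,252:342],(540,480),interpolation=cv2.INTER_CUBIC)
b=cv2.resize(s["im"][110:190,252:332],(320,320),interpolation=cv2.INTER_CUBIC)
o=np.zeros((440,800,3),np.uint8);o[:,:480]=a;o[:320,480:]=b
cv2.imwrite("pics/c2.png",o)
K,T=t["K"],t["T"]
for n,(x,y) in dict(o1=(128,411),o2=(299,427),s1=(447,447),o3=(621,482),s2=(558,150),s3=(700,212)).items():
    p=ray((245+(x+.5)/5-.5,135+(y+.5)/5-.5),.018,K,T); print(n,p[:2].round(4))
```

```text
o1 [ 0.4505 -0.0406]
o2 [ 0.4423 -0.1498]
s1 [ 0.4313 -0.2441]
o3 [ 0.4112 -0.3544]
s2 [ 0.6237 -0.3151]
s3 [ 0.585  -0.4059]
```

View pics/c2.png

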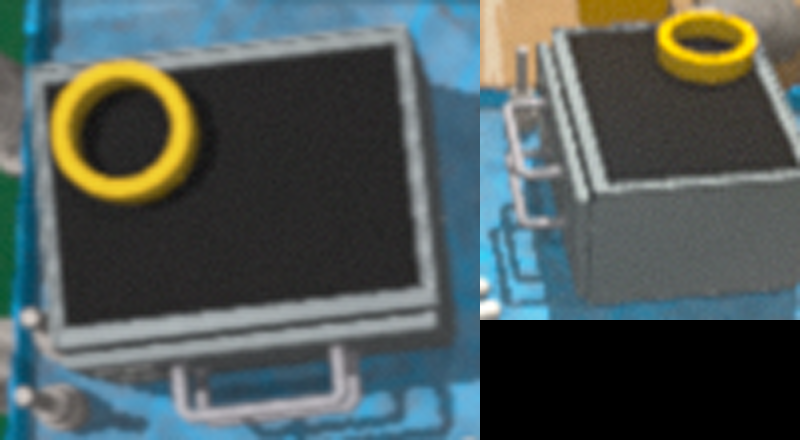

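Crop 2 shows the cabinet top corners at about (32,70), (406,27), (438,292) and (60,330), with the top drawer's handle bar running from (180,415) to (352,402).

Run:
```python
from h import *
t=np.load("top.npz");K,T=t["K"],t["T"]
f=lambda x,y,z: ray((105+(x+.5)/4-.5,85+(y+.5)/4-.5),z,K,T)[:2]
BL,BR,FR,FL=[f(x,y,.146) for x,y in[(32,70),(406,27),(438,292),(60,330)]]
D=[f(57,352,.134),f(437,326,.134)]
H=[f(180,415,.108),f(352,402,.108)]
print(BL,BR,FR,FL,"D",D,"H",H)
L=np.linalg.norm
print("w",L(BL-BR),L(FL-FR),"d",L(BL-FL),L(BR-FR),"h",L(H[0]-H[1]))
for a,b in[(BR,BL),(FR,FL),D[::-1],H[::-1]]:
    d=b-a; print("yaw from y-axis",np.degrees(np.arctan2(-d[0],d[1])))
for a,b in[(FL,BL),(FR,BR)]:
    d=b-a; print("yaw from x-axis",np.degrees(np.arctan2(d[1],d[0])))
c=(BL+BR+FR+FL)/4; print("centre",c,"Hmid",(H[0]+H[1])/2)
for yaw in(6,7,8):
    y=np.radians(yaw);u=np.array([np.cos(y),np.sin(y)]); print(yaw,"pred handle",c-u*(.1125+.042), "with +12",c-u*(.1125+.054))
```

```text
[0.77757978 0.43444759] [0.8143015  0.15771106] [0.61607874 0.12841565] [0.58342621 0.40417931] D [array([0.56881985, 0.40995771]), array([0.59288456, 0.12993178])] H [array([0.52627584, 0.32439551]), array([0.53833148, 0.19537843])]
w 0.27916230052110313 0.2776900858780341 d 0.1964988028048244 0.2003758619060323 h 0.1295791098614487
yaw from y-axis 7.558738969263709
yaw from y-axis 6.7528169477707145
yaw from y-axis 4.911785208259598
yaw from y-axis 5.338342391781506
yaw from x-axis 8.861005291083929
yaw from x-axis 8.406906641646751
centre [0.69784656 0.2811884 ] Hmid [0.53230366 0.25988697]
6 pred handle [0.54419292 0.26503875] with +12 [0.53225866 0.26378441]
7 pred handle [0.54449818 0.26235959] with +12 [0.53258762 0.26089716]
8 pred handle [0.54485014 0.25968616] with +12 [0.53296692 0.25801608]
```

```bash
cat >> h.py <<'E'
from scipy.spatial.transform import Rotation as Ro
def Rt(a): 
    a=np.radians(a); return np.array([[-np.sin(a),np.cos(a),0],[np.cos(a),np.sin(a),0],[0,0,-1]])
def plan(wps,start=None):
    """wps: (x,y,z,angle of tool y in deg); one call = offsets from start (default: measured pose)"""
    if start is None: s=r.sense();p0,R0=np.array(s["tool_pos"]),np.array(s["eef_rot"])
    else: p0,R0=np.array(start[:3]),Rt(start[3])
    a0=np.degrees(np.arctan2(R0[1,1],R0[0,1])); print("at",p0.round(4),"ang",a0.round(1))
    prev=p0
    for w in wps:
        d=R0.T@(np.array(w[:3])-p0)/.25; t=Ro.from_matrix(R0.T@Rt(w[3])).as_rotvec()/np.pi
        n=max(np.linalg.norm(np.array(w[:3])-prev)/.05,0); prev=np.array(w[:3])
        q6=np.arctan2(w[1],w[0])-np.radians(w[3])
        print(w,"d",d.round(3),"r",t.round(3),"rows>=%.1f turnrows %.1f"%(n,abs(t[2])*180/8.59),"q6 %.2f"%q6, "" if abs(d).max()<=1 else "TOO FAR")
E
python3 - <<'E'
from h import *
plan([(.39,.43,.222,40)])
plan([(.532,.260,.18,7),(.532,.26,.10,7)],start=(.39,.43,.222,40))
E
```

```text
at [0.2389 0.6039 0.2215] ang 68.4
(0.39, 0.43, 0.222, 40) d [-0.818 -0.424 -0.001] r [-0.001  0.     0.158] rows>=4.6 turnrows 3.3 q6 0.14 
at [0.39  0.43  0.222] ang 40.0
(0.532, 0.26, 0.18, 7) d [-0.886 -0.002  0.168] r [0.    0.    0.183] rows>=4.5 turnrows 3.8 q6 0.33 
(0.532, 0.26, 0.1, 7) d [-0.886 -0.002  0.488] r [0.    0.    0.183] rows>=1.6 turnrows 3.8 q6 0.33
```

step_arm([
  {"dx":-0.818,"dy":-0.424,"dz":0,"rz":0.158,"fingers":0.55},
  {"dx":-0.818,"dy":-0.424,"dz":0,"rz":0.158,"fingers":0.55},
  {"dx":-0.818,"dy":-0.424,"dz":0,"rz":0.158,"fingers":0.55},
  {"dx":-0.818,"dy":-0.424,"dz":0,"rz":0.158,"fingers":0.55},
  {"dx":-0.818,"dy":-0.424,"dz":0,"rz":0.158,"fingers":0.55},
  {"dx":-0.818,"dy":-0.424,"dz":0,"rz":0.158,"fingers":0.55},
  {"dx":-0.818,"dy":-0.424,"dz":0,"rz":0.158,"fingers":0.55},
], newtons=40)

```text
invalid input at $.moves[0]: expected keys rx, ry, rz, dx, dy, dz, fingers
```

step_arm([
  {"dx":-0.886,"dy":0,"dz":0.1,"rz":0.183,"fingers":0.55},
  {"dx":-0.886,"dy":0,"dz":0.1,"rz":0.183,"fingers":0.55},
  {"dx":-0.886,"dy":0,"dz":0.1,"rz":0.183,"fingers":0.55},
  {"dx":-0.886,"dy":0,"dz":0.1,"rz":0.183,"fingers":0.55},
  {"dx":-0.886,"dy":0,"dz":0.1,"rz":0.183,"fingers":0.55},
  {"dx":-0.886,"dy":0,"dz":0.1,"rz":0.183,"fingers":0.55},
  {"dx":-0.886,"dy":0,"dz":0.1,"rz":0.183,"fingers":0.55},
])

```text
invalid input at $.moves[0]: expected keys rx, ry, rz, dx, dy, dz, fingers
```

Run:
```python
from h import *
plan([(.532,.26,.14,7),(.532,.26,.10,7)]); s=r.sense();print(s["finger_gap"],s["contact_force"],s["clock"])
im,K,T=snap("side")
cv2.imwrite("pics/v5.png",cv2.resize(im[50:200,220:380],(640,600),interpolation=cv2.INTER_CUBIC))
```

```text
at [0.2389 0.6039 0.2215] ang 68.4
(0.532, 0.26, 0.14, 7) d [-1.596 -0.847  0.327] r [-0.001  0.     0.341] rows>=9.2 turnrows 7.1 q6 0.33 TOO FAR
(0.532, 0.26, 0.1, 7) d [-1.596 -0.847  0.487] r [-0.001  0.     0.341] rows>=0.8 turnrows 7.1 q6 0.33 TOO FAR
1.000256136461069 [-0.2485561   0.5241046   0.09177517] 0.1
```

View pics/v5.png

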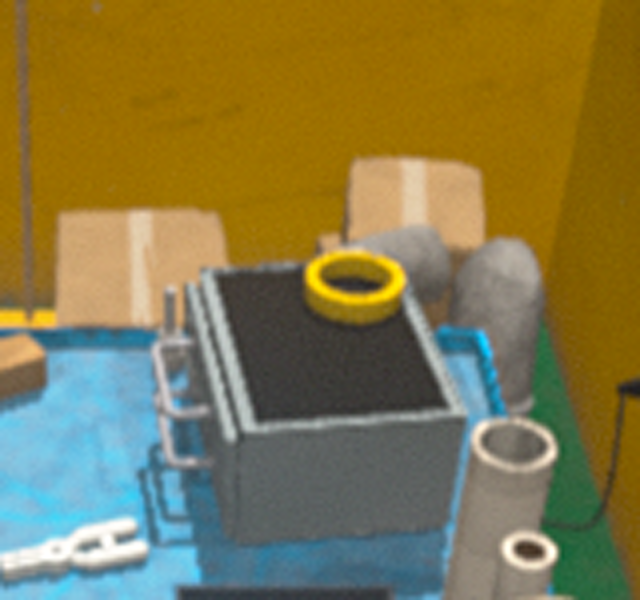

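Both moves were refused because every key is required in each row. The picture shows the scene unchanged, with the handle bar at about (160,380). I'm resending with all keys.

step_arm([
  {"dx":-0.818,"dy":-0.424,"dz":0,"rx":0,"ry":0,"rz":0.158,"fingers":0.55},
  {"dx":-0.818,"dy":-0.424,"dz":0,"rx":0,"ry":0,"rz":0.158,"fingers":0.55},
  {"dx":-0.818,"dy":-0.424,"dz":0,"rx":0,"ry":0,"rz":0.158,"fingers":0.55},
  {"dx":-0.818,"dy":-0.424,"dz":0,"rx":0,"ry":0,"rz":0.158,"fingers":0.55},
  {"dx":-0.818,"dy":-0.424,"dz":0,"rx":0,"ry":0,"rz":0.158,"fingers":0.55},
  {"dx":-0.818,"dy":-0.424,"dz":0,"rx":0,"ry":0,"rz":0.158,"fingers":0.55},
  {"dx":-0.818,"dy":-0.424,"dz":0,"rx":0,"ry":0,"rz":0.158,"fingers":0.55},
], newtons=40)

```text
clock: 0.85
tool_pos: [0.3903, 0.4297, 0.2215]
eef_rot: [[-0.641, 0.767, -0.001], [0.767, 0.641, -0.001], [-0.0, -0.002, -1.0]]
contact_force: [-0.2, 0.1, 0.7]
finger_gap: 0.48
```

step_arm([
  {"dx":-0.886,"dy":0,"dz":0.1,"rx":0,"ry":0,"rz":0.183,"fingers":0.55},
  {"dx":-0.886,"dy":0,"dz":0.1,"rx":0,"ry":0,"rz":0.183,"fingers":0.55},
  {"dx":-0.886,"dy":0,"dz":0.1,"rx":0,"ry":0,"rz":0.183,"fingers":0.55},
  {"dx":-0.886,"dy":0,"dz":0.1,"rx":0,"ry":0,"rz":0.183,"fingers":0.55},
  {"dx":-0.886,"dy":0,"dz":0.1,"rx":0,"ry":0,"rz":0.183,"fingers":0.55},
  {"dx":-0.886,"dy":0,"dz":0.1,"rx":0,"ry":0,"rz":0.183,"fingers":0.55},
  {"dx":-0.886,"dy":0,"dz":0.1,"rx":0,"ry":0,"rz":0.183,"fingers":0.55},
])

```text
clock: 1.55
tool_pos: [0.5318, 0.2608, 0.1963]
eef_rot: [[-0.122, 0.993, -0.002], [0.993, 0.122, -0.001], [-0.001, -0.002, -1.0]]
contact_force: [-1.0, 0.7, 0.1]
finger_gap: 0.45
```

Run:
```python
from h import *
plan([(.532,.26,.14,7),(.532,.26,.10,7)]); s=r.sense();print(s["finger_gap"],s["contact_force"],s["clock"])
plan([(.532,.26,.10,7),(.38,.2413,.10,7),(.350,.2377,.10,7)],start=(.532,.26,.10,7))
im,K,T=snap("side")
cv2.imwrite("pics/v6.png",cv2.resize(im[90:190,240:340],(600,600),interpolation=cv2.INTER_CUBIC))
```

```text
at [0.5318 0.2608 0.1963] ang 7.0
(0.532, 0.26, 0.14, 7) d [-0.003  0.001  0.225] r [-0.001  0.    -0.   ] rows>=1.1 turnrows 0.0 q6 0.33 
(0.532, 0.26, 0.1, 7) d [-0.003  0.001  0.385] r [-0.001  0.    -0.   ] rows>=0.8 turnrows 0.0 q6 0.33 
0.45034687061752965 [-0.98012491  0.70856145  0.12990517] 1.55
at [0.532 0.26  0.1  ] ang 7.0
(0.532, 0.26, 0.1, 7) d [0. 0. 0.] r [0. 0. 0.] rows>=0.0 turnrows 0.0 q6 0.33 
(0.38, 0.2413, 0.1, 7) d [-0.    -0.613  0.   ] r [0. 0. 0.] rows>=3.1 turnrows 0.0 q6 0.44 
(0.35, 0.2377, 0.1, 7) d [ 0.    -0.733  0.   ] r [0. 0. 0.] rows>=0.6 turnrows 0.0 q6 0.47
```

View pics/v6.png

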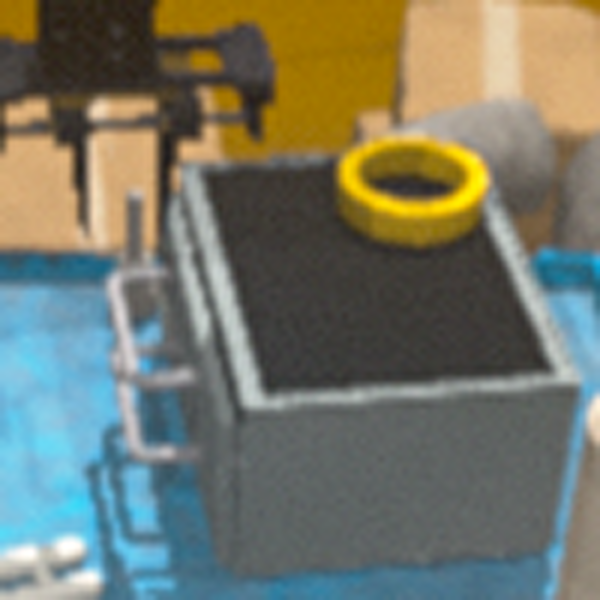

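The two fingers, at (85,190) and (180,150), straddle the bar's column. I'll descend and close.

step_arm([
  {"dx":0,"dy":0,"dz":0.12,"rx":0,"ry":0,"rz":0,"fingers":0.55},
  {"dx":0,"dy":0,"dz":0.24,"rx":0,"ry":0,"rz":0,"fingers":0.55},
  {"dx":0,"dy":0,"dz":0.32,"rx":0,"ry":0,"rz":0,"fingers":0.55},
  {"dx":0,"dy":0,"dz":0.38,"rx":0,"ry":0,"rz":0,"fingers":0.55},
  {"dx":0,"dy":0,"dz":0.38,"rx":0,"ry":0,"rz":0,"fingers":0.55},
  {"dx":0,"dy":0,"dz":0.38,"rx":0,"ry":0,"rz":0,"fingers":1},
  {"dx":0,"dy":0,"dz":0.38,"rx":0,"ry":0,"rz":0,"fingers":1},
  {"dx":0,"dy":0,"dz":0.38,"rx":0,"ry":0,"rz":0,"fingers":1},
  {"dx":0,"dy":0,"dz":0.38,"rx":0,"ry":0,"rz":0,"fingers":1},
  {"dx":0,"dy":0,"dz":0.38,"rx":0,"ry":0,"rz":0,"fingers":1},
])

```text
clock: 2.6
tool_pos: [0.532, 0.2612, 0.1023]
eef_rot: [[-0.123, 0.992, -0.0], [0.992, 0.123, -0.0], [-0.0, -0.0, -1.0]]
contact_force: [0.8, 0.1, 2.5]
finger_gap: 0.09
```

Gripped: the gap is about 9-10 mm. Pulling now.

step_arm([
  {"dx":0,"dy":-0.05,"dz":0,"rx":0,"ry":0,"rz":0,"fingers":1},
  {"dx":0,"dy":-0.13,"dz":0,"rx":0,"ry":0,"rz":0,"fingers":1},
  {"dx":0,"dy":-0.22,"dz":0,"rx":0,"ry":0,"rz":0,"fingers":1},
  {"dx":0,"dy":-0.31,"dz":0,"rx":0,"ry":0,"rz":0,"fingers":1},
  {"dx":0,"dy":-0.4,"dz":0,"rx":0,"ry":0,"rz":0,"fingers":1},
  {"dx":0,"dy":-0.48,"dz":0,"rx":0,"ry":0,"rz":0,"fingers":1},
  {"dx":0,"dy":-0.55,"dz":0,"rx":0,"ry":0,"rz":0,"fingers":1},
  {"dx":0,"dy":-0.61,"dz":0,"rx":0,"ry":0,"rz":0,"fingers":1},
  {"dx":0,"dy":-0.65,"dz":0,"rx":0,"ry":0,"rz":0,"fingers":1},
  {"dx":0,"dy":-0.68,"dz":0,"rx":0,"ry":0,"rz":0,"fingers":1},
  {"dx":0,"dy":-0.69,"dz":0,"rx":0,"ry":0,"rz":0,"fingers":1},
  {"dx":0,"dy":-0.69,"dz":0,"rx":0,"ry":0,"rz":0,"fingers":1},
])

```text
clock: 3.8
tool_pos: [0.3615, 0.2383, 0.1023]
eef_rot: [[-0.124, 0.992, 0.004], [0.992, 0.124, -0.004], [-0.005, 0.003, -1.0]]
contact_force: [5.1, -6.3, -2.6]
finger_gap: 0.094
```

step_arm([
  {"dx":0,"dy":-0.01,"dz":0,"rx":0,"ry":0,"rz":0,"fingers":1},
  {"dx":0,"dy":-0.02,"dz":0,"rx":0,"ry":0,"rz":0,"fingers":1},
  {"dx":0,"dy":-0.02,"dz":0,"rx":0,"ry":0,"rz":0,"fingers":1},
])

```text
clock: 4.1
tool_pos: [0.3615, 0.2382, 0.1024]
eef_rot: [[-0.124, 0.992, 0.019], [0.992, 0.124, -0.001], [-0.003, 0.019, -1.0]]
contact_force: [22.9, 3.9, -18.1]
finger_gap: 0.093
```

The pull came to 0.172 m and the force rose, so the drawer is at its stop. I'll release, rise and move clear for a look.

step_arm([
  {"dx":0,"dy":0.01,"dz":0,"rx":0,"ry":0,"rz":0,"fingers":0.6},
  {"dx":0,"dy":0.01,"dz":0,"rx":0,"ry":0,"rz":0,"fingers":0.6},
  {"dx":0,"dy":0.01,"dz":0,"rx":0,"ry":0,"rz":0,"fingers":0.6},
  {"dx":0,"dy":0.01,"dz":0,"rx":0,"ry":0,"rz":0,"fingers":0.6},
  {"dx":0,"dy":0.01,"dz":-0.15,"rx":0,"ry":0,"rz":0,"fingers":0.6},
  {"dx":0,"dy":0.01,"dz":-0.3,"rx":0,"ry":0,"rz":0,"fingers":0.6},
  {"dx":0,"dy":0.01,"dz":-0.5,"rx":0,"ry":0,"rz":0,"fingers":0.6},
  {"dx":0,"dy":0.01,"dz":-0.6,"rx":0,"ry":0,"rz":0,"fingers":0.6},
  {"dx":0,"dy":0.01,"dz":-0.6,"rx":0,"ry":0,"rz":0,"fingers":0.6},
])

```text
clock: 5.0
tool_pos: [0.3629, 0.2398, 0.258]
eef_rot: [[-0.124, 0.992, 0.028], [0.992, 0.124, 0.003], [-0.0, 0.028, -1.0]]
contact_force: [1.0, 0.4, 1.1]
finger_gap: 0.399
```

Run:
```python
from h import *
s=r.sense();print(s["tool_pos"],s["clock"])
a,K,T=snap("top"); b,K2,T2=snap("side")
np.savez("t2.npz",im=a,K=K,T=T)
A=cv2.resize(a[80:250,100:400],None,fx=2.6,fy=2.6,interpolation=cv2.INTER_CUBIC); cv2.imwrite("pics/v7.png",A); print(A.shape)
```

```text
[0.36294164 0.2397519  0.25799485] 5.0
(442, 780, 3)
```

View pics/v7.png

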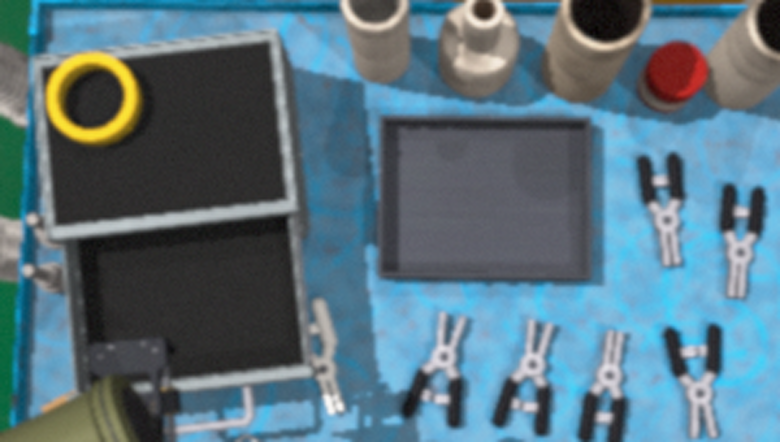

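The drawer is open, with its interior spanning (85,225)-(305,375) in the crop, and the six pairs look unchanged. Next is an automatic boss and heading measurement.

```bash
cat > meas.py <<'E'
from h import *
def pliers(im,K,T,z=.012,poly=None,verbose=True):
    """dark grip blobs pair up; metal centroid nearby gives heading. returns list of (boss, heading deg, grip spread)"""
    f=4; o=(0,0); I=cv2.resize(im,None,fx=f,fy=f,interpolation=cv2.INTER_CUBIC)
    hsv=cv2.cvtColor(I,cv2.COLOR_BGR2HSV); F=I.astype(int)
    if poly is None: poly=[(0.335,0.07,0),(0.52,0.07,0),(0.52,-.235,0),(.70,-.27,0),(.70,-.5,0),(.335,-.5,0)]
    pm=np.zeros(I.shape[:2],np.uint8); cv2.fillPoly(pm,[np.array([(proj(p,K,T)+.5)*f-.5 for p in poly]).astype(np.int32)],1)
    dark=((hsv[:,:,2]<75)&(pm>0)).astype(np.uint8)
    metal=((hsv[:,:,1]<60)&(hsv[:,:,2]>110)&(pm>0)).astype(np.uint8)
    W=lambda p,zz=z: ray(((p[0]+.5)/f-.5,(p[1]+.5)/f-.5),zz,K,T)[:2]
    n,l,st,ce=cv2.connectedComponentsWithStats(dark)
    B=[]
    for i in range(1,n):
        if st[i,4]<350: continue
        B.append(W(ce[i]))
    ys,xs=np.nonzero(metal); M=np.array([W(p) for p in zip(xs[::3],ys[::3])])
    out=[];used=set()
    for i in range(len(B)):
        if i in used: continue
        c=sorted((np.linalg.norm(B[i]-B[j]),j) for j in range(len(B)) if j!=i and j not in used)
        if not c or c[0][0]>.085: continue
        j=c[0][1]; used|={i,j}; m=(B[i]+B[j])/2; gap=c[0][0]
        near=M[np.linalg.norm(M-m,axis=1)<.115]
        # grips lie symmetric about the middle line: heading is normal to the grip-grip line, toward the metal
        e=(B[i]-B[j])/gap; u=np.array([-e[1],e[0]])
        al=(near-m)@u; sgn=np.sign(np.median(al)); u=u*sgn; al=al*sgn; la=abs((near-m)@e)
        keep=(la<.03)&(al>.02)
        tip=near[keep].mean(0); h2=np.degrees(np.arctan2(*(tip-m)[::-1]))
        out.append((m,np.degrees(np.arctan2(u[1],u[0])),h2,gap))
    return out
def bosses(P,k=None):
    R=[]
    for m,h,h2,g in P:
        # dist grip centroid -> boss: calibrated
        kk=.0535 if k is None else k
        u=np.array([np.cos(np.radians(h2)),np.sin(np.radians(h2))]); R.append((m+kk*u,h,h2,g,"OPEN" if g>.046 else "shut"))
    return R
E
python3 - <<'E'
from meas import *
d=np.load("t2.npz");im,K,T=d["im"],d["K"],d["T"]
hand=dict(o1=(.4505,-.0406),o2=(.4423,-.1498),s1=(.4313,-.2441),o3=(.4112,-.3544),s2=(.6237,-.3151),s3=(.585,-.4059))
for m,h,h2,g in pliers(im,K,T):
    n,b=min(hand.items(),key=lambda kv:np.linalg.norm(np.array(kv[1])-m)); b=np.array(b)
    print(n,"m",m.round(4),"h",round(h,1),"h2",round(h2,1),"hboss",np.degrees(np.arctan2(*(b-m)[::-1])).round(1),"d",np.linalg.norm(b-m).round(4),"gap",g.round(4))
f=lambda x,y,z: ray((100+(x+.5)/2.6-.5,80+(y+.5)/2.6-.5),z,K,T)[:2].round(3)
print("drawer R wall pts",f(296,225,.123),f(307,355,.123),"front R outer top",f(311,372,.134),"handle R",f(252,424,.108))
E
```

```text
s2 m [ 0.6754 -0.309 ] h -175.6 h2 -173.0 hboss -173.3 d 0.0521 gap 0.036
s3 m [ 0.64   -0.4097] h 174.8 h2 175.2 hboss 176.0 d 0.0552 gap 0.0353
o3 m [ 0.4633 -0.3494] h -173.7 h2 -174.0 hboss -174.5 d 0.0524 gap 0.0477
o1 m [ 0.3984 -0.0304] h -8.4 h2 -11.6 hboss -11.1 d 0.053 gap 0.0512
o2 m [ 0.3913 -0.1404] h -11.1 h2 -10.7 hboss -10.5 d 0.0519 gap 0.0474
s1 m [ 0.3772 -0.237 ] h -8.0 h2 -7.8 hboss -7.4 d 0.0546 gap 0.0354
drawer R wall pts [0.594 0.132] [0.446 0.116] front R outer top [0.427 0.109] handle R [0.367 0.178]
```

Measured and hand-picked bosses agree to about 2 mm, and the grip gap of 0.036 (shut) against at least 0.047 (open) sorts the pairs. First pick is s1.

```bash
sed -i 's/kk=.0535/kk=.0532/; s/g>.046/g>.042/' meas.py
python3 - <<'E'
from h import *
plan([(.42,.02,.22,45)]); plan([(.431,-.222,.20,82)],start=(.42,.02,.22,45))
E
```

```text
at [0.3609 0.2387 0.2525] ang 7.1
(0.42, 0.02, 0.22, 45) d [-0.897  0.123  0.135] r [ 0.006  0.003 -0.21 ] rows>=4.6 turnrows 4.4 q6 -0.74 
at [0.42 0.02 0.22] ang 45.0
(0.431, -0.222, 0.2, 82) d [-0.716 -0.653  0.08 ] r [ 0.     0.    -0.206] rows>=4.9 turnrows 4.3 q6 -1.91
```

step_arm([
  {"dx":-0.9,"dy":0.12,"dz":0.135,"rx":0.006,"ry":0.003,"rz":-0.21,"fingers":0.4},
  {"dx":-0.9,"dy":0.12,"dz":0.135,"rx":0.006,"ry":0.003,"rz":-0.21,"fingers":0.4},
  {"dx":-0.9,"dy":0.12,"dz":0.135,"rx":0.006,"ry":0.003,"rz":-0.21,"fingers":0.4},
  {"dx":-0.9,"dy":0.12,"dz":0.135,"rx":0.006,"ry":0.003,"rz":-0.21,"fingers":0.4},
  {"dx":-0.9,"dy":0.12,"dz":0.135,"rx":0.006,"ry":0.003,"rz":-0.21,"fingers":0.4},
  {"dx":-0.9,"dy":0.12,"dz":0.135,"rx":0.006,"ry":0.003,"rz":-0.21,"fingers":0.4},
  {"dx":-0.9,"dy":0.12,"dz":0.135,"rx":0.006,"ry":0.003,"rz":-0.21,"fingers":0.4},
])

```text
clock: 5.8
tool_pos: [0.418, 0.0169, 0.2166]
eef_rot: [[-0.703, 0.711, -0.007], [0.711, 0.703, -0.0], [0.005, -0.005, -1.0]]
contact_force: [-0.2, 1.7, -0.3]
finger_gap: 0.602
```

step_arm([
  {"dx":-0.716,"dy":-0.653,"dz":0.08,"rx":0,"ry":0,"rz":-0.206,"fingers":0.4},
  {"dx":-0.716,"dy":-0.653,"dz":0.08,"rx":0,"ry":0,"rz":-0.206,"fingers":0.4},
  {"dx":-0.716,"dy":-0.653,"dz":0.08,"rx":0,"ry":0,"rz":-0.206,"fingers":0.4},
  {"dx":-0.716,"dy":-0.653,"dz":0.08,"rx":0,"ry":0,"rz":-0.206,"fingers":0.4},
  {"dx":-0.716,"dy":-0.653,"dz":0.08,"rx":0,"ry":0,"rz":-0.206,"fingers":0.4},
  {"dx":-0.716,"dy":-0.653,"dz":0.08,"rx":0,"ry":0,"rz":-0.206,"fingers":0.4},
  {"dx":-0.716,"dy":-0.653,"dz":0.08,"rx":0,"ry":0,"rz":-0.206,"fingers":0.4},
])

```text
clock: 6.5
tool_pos: [0.4268, -0.2262, 0.1944]
eef_rot: [[-0.989, 0.147, -0.01], [0.147, 0.989, 0.002], [0.01, 0.0, -1.0]]
contact_force: [0.1, 0.6, -0.5]
finger_gap: 0.601
```

```bash
cat >> meas.py <<'E'
def show():
    im,K,T=snap("top"); np.savez("last.npz",im=im,K=K,T=T)
    for b in bosses(pliers(im,K,T)): print("boss",b[0].round(4),"h",round(b[2],1),"gap",b[3].round(4),b[4])
E
python3 - <<'E'
from meas import *
s=r.sense(); print(s["clock"],s["finger_gap"],np.round(s["contact_force"],1)); show()
plan([(.4313,-.2441,.10,82),(.4313,-.2441,.011,82),(.4313,-.2441,.20,82)])
E
```

```text
6.5 0.6014574562898514 [ 0.1  0.6 -0.5]
boss [ 0.6226 -0.3155] h -173.0 gap 0.036 shut
boss [ 0.587  -0.4053] h 175.2 gap 0.0354 shut
boss [nan nan] h nan gap 0.051 OPEN
boss [ 0.4516 -0.0414] h -11.0 gap 0.0499 OPEN
at [ 0.4269 -0.2248  0.1947] ang 81.6
(0.4313, -0.2441, 0.1, 82) d [-0.032 -0.074  0.379] r [ 0.    -0.003 -0.002] rows>=1.9 turnrows 0.0 q6 -1.95 
(0.4313, -0.2441, 0.011, 82) d [-0.036 -0.075  0.735] r [ 0.    -0.003 -0.002] rows>=1.8 turnrows 0.0 q6 -1.95 
(0.4313, -0.2441, 0.2, 82) d [-0.028 -0.074 -0.021] r [ 0.    -0.003 -0.002] rows>=3.8 turnrows 0.0 q6 -1.95 meas.py:28: RuntimeWarning: Mean of empty slice.
  tip=near[keep].mean(0); h2=np.degrees(np.arctan2(*(tip-m)[::-1]))
  ret = um.true_divide(
```

step_arm([
  {"dx":-0.032,"dy":-0.074,"dz":0.2,"rx":0,"ry":-0.003,"rz":-0.002,"fingers":0.4},
  {"dx":-0.034,"dy":-0.075,"dz":0.38,"rx":0,"ry":-0.003,"rz":-0.002,"fingers":0.4},
  {"dx":-0.035,"dy":-0.075,"dz":0.55,"rx":0,"ry":-0.003,"rz":-0.002,"fingers":0.4},
  {"dx":-0.036,"dy":-0.075,"dz":0.68,"rx":0,"ry":-0.003,"rz":-0.002,"fingers":0.4},
  {"dx":-0.036,"dy":-0.075,"dz":0.733,"rx":0,"ry":-0.003,"rz":-0.002,"fingers":0.4},
  {"dx":-0.036,"dy":-0.075,"dz":0.733,"rx":0,"ry":-0.003,"rz":-0.002,"fingers":0.4},
  {"dx":-0.036,"dy":-0.075,"dz":0.733,"rx":0,"ry":-0.003,"rz":-0.002,"fingers":1},
  {"dx":-0.036,"dy":-0.075,"dz":0.733,"rx":0,"ry":-0.003,"rz":-0.002,"fingers":1},
  {"dx":-0.036,"dy":-0.075,"dz":0.733,"rx":0,"ry":-0.003,"rz":-0.002,"fingers":1},
  {"dx":-0.036,"dy":-0.075,"dz":0.733,"rx":0,"ry":-0.003,"rz":-0.002,"fingers":1},
  {"dx":-0.036,"dy":-0.075,"dz":0.733,"rx":0,"ry":-0.003,"rz":-0.002,"fingers":1},
], newtons=50)

```text
clock: 7.65
tool_pos: [0.4316, -0.2441, 0.0119]
eef_rot: [[-0.99, 0.14, 0.0], [0.14, 0.99, 0.001], [-0.0, 0.001, -1.0]]
contact_force: [1.3, 2.5, 2.7]
finger_gap: 0.305
```

Run:
```python
from h import *
plan([(.4316,-.2441,.2,82),(.43,-.02,.22,88)])
plan([(.46,.21,.22,97.5)],start=(.43,-.02,.22,88))
plan([(.501,.3326,.20,97.5),(.501,.3326,.094,97.5)],start=(.46,.21,.22,97.5))
```

```text
at [ 0.4316 -0.2441  0.0119] ang 82.0
(0.4316, -0.2441, 0.2, 82) d [ 0.     0.001 -0.752] r [ 0.  0. -0.] rows>=3.8 turnrows 0.0 q6 -1.95 
(0.43, -0.02, 0.22, 88) d [ 0.132  0.888 -0.831] r [ 0.     0.    -0.034] rows>=4.5 turnrows 0.7 q6 -1.58 
at [ 0.43 -0.02  0.22] ang 88.0
(0.46, 0.21, 0.22, 97.5) d [-0.088  0.924  0.   ] r [ 0.     0.    -0.053] rows>=4.6 turnrows 1.1 q6 -1.27 
at [0.46 0.21 0.22] ang 97.5
(0.501, 0.3326, 0.2, 97.5) d [-0.227  0.465  0.08 ] r [0. 0. 0.] rows>=2.6 turnrows 0.0 q6 -1.12 
(0.501, 0.3326, 0.094, 97.5) d [-0.227  0.465  0.504] r [0. 0. 0.] rows>=2.1 turnrows 0.0 q6 -1.12
```

step_arm([
  {"dx":0,"dy":0,"dz":-0.1,"rx":0,"ry":0,"rz":0,"fingers":1},
  {"dx":0,"dy":0,"dz":-0.25,"rx":0,"ry":0,"rz":0,"fingers":1},
  {"dx":0,"dy":0,"dz":-0.42,"rx":0,"ry":0,"rz":0,"fingers":1},
  {"dx":0,"dy":0,"dz":-0.6,"rx":0,"ry":0,"rz":0,"fingers":1},
  {"dx":0,"dy":0,"dz":-0.75,"rx":0,"ry":0,"rz":0,"fingers":1},
  {"dx":0.02,"dy":0.15,"dz":-0.83,"rx":0,"ry":0,"rz":-0.01,"fingers":1},
  {"dx":0.05,"dy":0.33,"dz":-0.83,"rx":0,"ry":0,"rz":-0.02,"fingers":1},
  {"dx":0.08,"dy":0.51,"dz":-0.83,"rx":0,"ry":0,"rz":-0.025,"fingers":1},
  {"dx":0.11,"dy":0.69,"dz":-0.83,"rx":0,"ry":0,"rz":-0.03,"fingers":1},
  {"dx":0.132,"dy":0.83,"dz":-0.83,"rx":0,"ry":0,"rz":-0.034,"fingers":1},
  {"dx":0.132,"dy":0.888,"dz":-0.83,"rx":0,"ry":0,"rz":-0.034,"fingers":1},
  {"dx":0.132,"dy":0.888,"dz":-0.83,"rx":0,"ry":0,"rz":-0.034,"fingers":1},
])

```text
clock: 8.85
tool_pos: [0.4295, -0.0183, 0.219]
eef_rot: [[-1.0, 0.03, -0.001], [0.03, 1.0, 0.001], [0.001, 0.001, -1.0]]
contact_force: [-0.1, -0.8, -2.0]
finger_gap: 0.302
```

step_arm([
  {"dx":-0.02,"dy":0.15,"dz":0,"rx":0,"ry":0,"rz":-0.01,"fingers":1},
  {"dx":-0.04,"dy":0.34,"dz":0,"rx":0,"ry":0,"rz":-0.02,"fingers":1},
  {"dx":-0.06,"dy":0.53,"dz":0,"rx":0,"ry":0,"rz":-0.035,"fingers":1},
  {"dx":-0.08,"dy":0.71,"dz":0,"rx":0,"ry":0,"rz":-0.053,"fingers":1},
  {"dx":-0.088,"dy":0.86,"dz":0,"rx":0,"ry":0,"rz":-0.053,"fingers":1},
  {"dx":-0.088,"dy":0.924,"dz":0,"rx":0,"ry":0,"rz":-0.053,"fingers":1},
  {"dx":-0.088,"dy":0.924,"dz":0,"rx":0,"ry":0,"rz":-0.053,"fingers":1},
])

```text
clock: 9.55
tool_pos: [0.4585, 0.2127, 0.2186]
eef_rot: [[-0.99, -0.138, -0.002], [-0.138, 0.99, 0.001], [0.002, 0.001, -1.0]]
contact_force: [-0.3, -0.2, -2.3]
finger_gap: 0.305
```

Run:
```python
from meas import *
s=r.sense(); print(s["clock"],s["finger_gap"])
plan([(.501,.3326,.20,97.5),(.501,.3326,.094,97.5)])
show(); d=np.load("last.npz"); b,K2,T2=snap("side")
A=cv2.resize(b[60:200,200:360],(640,560),interpolation=cv2.INTER_CUBIC); cv2.imwrite("pics/v8.png",A)
```

```text
9.55 0.30524553329523035
at [0.4585 0.2127 0.2186] ang 97.9
(0.501, 0.3326, 0.2, 97.5) d [-0.235  0.452  0.075] r [ 0.    -0.001  0.002] rows>=2.6 turnrows 0.0 q6 -1.12 
(0.501, 0.3326, 0.094, 97.5) d [-0.235  0.451  0.499] r [ 0.    -0.001  0.002] rows>=2.1 turnrows 0.0 q6 -1.12 
boss [ 0.6226 -0.3155] h -173.0 gap 0.036 shut
boss [ 0.587  -0.4052] h 175.1 gap 0.0353 shut
boss [ 0.4105 -0.355 ] h -173.9 gap 0.0477 OPEN
boss [ 0.4527 -0.0416] h -12.5 gap 0.049 OPEN
boss [ 0.444  -0.1504] h -12.5 gap 0.0468 OPEN
```

View pics/v8.png

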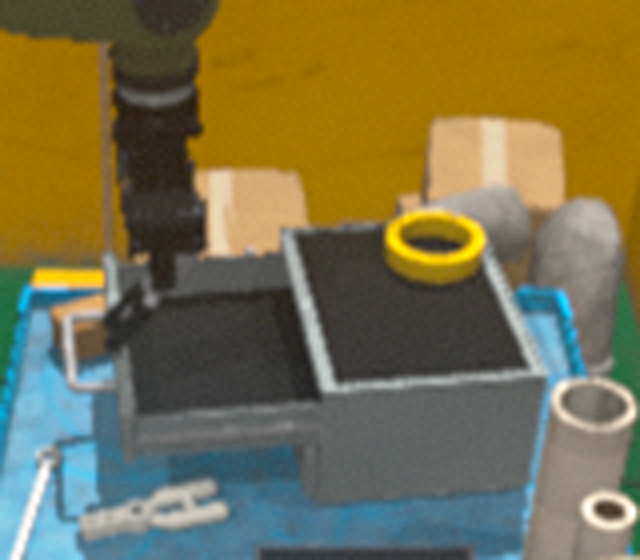

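Crop: the held pair hangs tilted, with the boss near (155,295) and the grips low at (125,325). It should level out on the drawer floor as it is lowered, so I'll go down gently.

step_arm([
  {"dx":-0.06,"dy":0.12,"dz":0.0,"rx":0,"ry":0,"rz":0.002,"fingers":1},
  {"dx":-0.15,"dy":0.28,"dz":0.0,"rx":0,"ry":0,"rz":0.002,"fingers":1},
  {"dx":-0.22,"dy":0.41,"dz":0.0,"rx":0,"ry":0,"rz":0.002,"fingers":1},
  {"dx":-0.235,"dy":0.451,"dz":0.05,"rx":0,"ry":0,"rz":0.002,"fingers":1},
  {"dx":-0.235,"dy":0.451,"dz":0.13,"rx":0,"ry":0,"rz":0.002,"fingers":1},
  {"dx":-0.235,"dy":0.451,"dz":0.19,"rx":0,"ry":0,"rz":0.002,"fingers":1},
  {"dx":-0.235,"dy":0.451,"dz":0.23,"rx":0,"ry":0,"rz":0.002,"fingers":1},
  {"dx":-0.235,"dy":0.451,"dz":0.27,"rx":0,"ry":0,"rz":0.002,"fingers":1},
  {"dx":-0.235,"dy":0.451,"dz":0.31,"rx":0,"ry":0,"rz":0.002,"fingers":1},
  {"dx":-0.235,"dy":0.451,"dz":0.35,"rx":0,"ry":0,"rz":0.002,"fingers":1},
  {"dx":-0.235,"dy":0.451,"dz":0.38,"rx":0,"ry":0,"rz":0.002,"fingers":1},
  {"dx":-0.235,"dy":0.451,"dz":0.4,"rx":0,"ry":0,"rz":0.002,"fingers":1},
])

```text
clock: 10.85
tool_pos: [0.5038, 0.3314, 0.1217]
eef_rot: [[-0.992, -0.128, 0.004], [-0.128, 0.992, 0.004], [-0.005, 0.003, -1.0]]
contact_force: [2.0, 1.2, 4.2]
finger_gap: 0.3
```

Run:
```python
from meas import *
s=r.sense(); print(s["clock"],s["finger_gap"],s["contact_force"].round(1),s["wrist_torque"].round(2))
plan([(.501,.3326,.094,97.5)])
```

```text
10.85 0.3004091499240072 [2.  1.2 4.2] [ 0.22 -0.14 -0.  ]
at [0.5038 0.3314 0.1217] ang 97.4
(0.501, 0.3326, 0.094, 97.5) d [0.011 0.006 0.111] r [ 0.001  0.002 -0.001] rows>=0.6 turnrows 0.0 q6 -1.12
```

step_arm([
  {"dx":0.011,"dy":0.006,"dz":0.02,"rx":0,"ry":0,"rz":0,"fingers":1},
  {"dx":0.011,"dy":0.006,"dz":0.045,"rx":0,"ry":0,"rz":0,"fingers":1},
  {"dx":0.011,"dy":0.006,"dz":0.07,"rx":0,"ry":0,"rz":0,"fingers":1},
  {"dx":0.011,"dy":0.006,"dz":0.09,"rx":0,"ry":0,"rz":0,"fingers":1},
  {"dx":0.011,"dy":0.006,"dz":0.11,"rx":0,"ry":0,"rz":0,"fingers":1},
  {"dx":0.011,"dy":0.006,"dz":0.11,"rx":0,"ry":0,"rz":0,"fingers":1},
])

```text
clock: 11.45
tool_pos: [0.5003, 0.3323, 0.0928]
eef_rot: [[-0.992, -0.128, 0.002], [-0.128, 0.992, 0.003], [-0.003, 0.002, -1.0]]
contact_force: [1.3, 0.8, 3.2]
finger_gap: 0.304
```

step_arm([
  {"dx":0,"dy":0,"dz":0,"rx":0,"ry":0,"rz":0,"fingers":0.5},
  {"dx":0,"dy":0,"dz":0,"rx":0,"ry":0,"rz":0,"fingers":0.5},
  {"dx":0,"dy":0,"dz":0,"rx":0,"ry":0,"rz":0,"fingers":0.5},
  {"dx":0,"dy":0,"dz":-0.1,"rx":0,"ry":0,"rz":0,"fingers":0.5},
  {"dx":0,"dy":0,"dz":-0.25,"rx":0,"ry":0,"rz":0,"fingers":0.5},
  {"dx":0,"dy":0,"dz":-0.45,"rx":0,"ry":0,"rz":0,"fingers":0.5},
  {"dx":0,"dy":-0.18,"dz":-0.5,"rx":0,"ry":0,"rz":0,"fingers":0.5},
  {"dx":0,"dy":-0.36,"dz":-0.5,"rx":0,"ry":0,"rz":0,"fingers":0.5},
  {"dx":0,"dy":-0.54,"dz":-0.5,"rx":0,"ry":0,"rz":0,"fingers":0.5},
  {"dx":0,"dy":-0.72,"dz":-0.5,"rx":0,"ry":0,"rz":0,"fingers":0.5},
  {"dx":0,"dy":-0.9,"dz":-0.5,"rx":0,"ry":0,"rz":0,"fingers":0.5},
  {"dx":0,"dy":-0.98,"dz":-0.5,"rx":0,"ry":0,"rz":0,"fingers":0.5},
])

```text
clock: 12.65
tool_pos: [0.531, 0.086, 0.2169]
eef_rot: [[-0.992, -0.126, 0.002], [-0.126, 0.992, 0.002], [-0.002, 0.002, -1.0]]
contact_force: [0.2, 0.8, -0.1]
finger_gap: 0.5
```

Run:
```python
from meas import *
s=r.sense(); print(s["clock"],s["finger_gap"],s["contact_force"].round(1),s["tool_pos"])
show(); d=np.load("last.npz"); b,K2,T2=snap("side")
o=np.zeros((560,800,3),np.uint8)
o[:480,:400]=cv2.resize(d["im"][130:250,110:210],(400,480),interpolation=cv2.INTER_CUBIC)
o[:440,400:]=cv2.resize(b[95:205,220:320],(400,440),interpolation=cv2.INTER_CUBIC); cv2.imwrite("pics/v9.png",o)
```

```text
12.65 0.5000673456070373 [ 0.2  0.8 -0.1] [0.53104059 0.08600135 0.2169474 ]
boss [ 0.6226 -0.3155] h -173.0 gap 0.036 shut
boss [ 0.5869 -0.4053] h 175.3 gap 0.0353 shut
boss [ 0.4105 -0.3548] h -174.1 gap 0.0477 OPEN
boss [ 0.4516 -0.0411] h -10.7 gap 0.0498 OPEN
boss [ 0.4446 -0.1493] h -9.9 gap 0.0465 OPEN
```

View pics/v9.png

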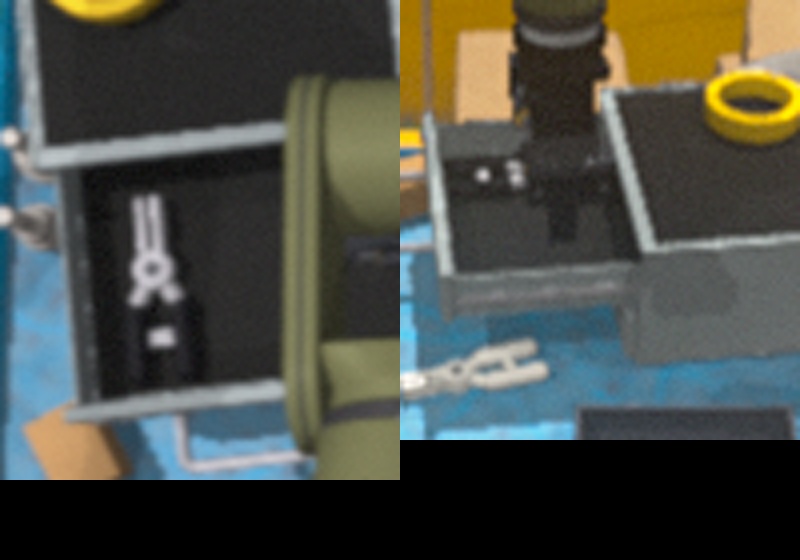

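s1 lies flat in the left slot (boss at crop (152,268)), clear of the walls, with the grips dark against the floor. Next is s2.

Run:
```python
from h import *
plan([(.57,-.13,.2,97.5)])
plan([(.623,-.3153,.15,97),(.623,-.3153,.0115,97)],start=(.57,-.13,.2,97.5))
plan([(.623,-.3153,.2,97),(.58,-.09,.22,97.5)],start=(.623,-.3153,.0115,97))
plan([(.4952,.14,.22,97.5)],start=(.58,-.09,.22,97.5))
```

```text
at [0.5312 0.0867 0.2169] ang 97.1
(0.57, -0.13, 0.2, 97.5) d [-0.046 -0.879  0.066] r [ 0.001  0.001 -0.002] rows>=4.4 turnrows 0.0 q6 -1.93 
at [ 0.57 -0.13  0.2 ] ang 97.5
(0.623, -0.3153, 0.15, 97) d [-0.113 -0.763  0.2  ] r [0.    0.    0.003] rows>=4.0 turnrows 0.1 q6 -2.16 
(0.623, -0.3153, 0.0115, 97) d [-0.113 -0.763  0.754] r [0.    0.    0.003] rows>=2.8 turnrows 0.1 q6 -2.16 
at [ 0.623  -0.3153  0.0115] ang 97.0
(0.623, -0.3153, 0.2, 97) d [ 0.     0.    -0.754] r [0. 0. 0.] rows>=3.8 turnrows 0.0 q6 -2.16 
(0.58, -0.09, 0.22, 97.5) d [ 0.061  0.915 -0.834] r [ 0.     0.    -0.003] rows>=4.6 turnrows 0.1 q6 -1.86 
at [ 0.58 -0.09  0.22] ang 97.5
(0.4952, 0.14, 0.22, 97.5) d [0.216 0.956 0.   ] r [0. 0. 0.] rows>=4.9 turnrows 0.0 q6 -1.43
```

step_arm([
  {"dx":-0.046,"dy":-0.2,"dz":0.066,"rx":0.001,"ry":0.001,"rz":-0.002,"fingers":0.4},
  {"dx":-0.046,"dy":-0.4,"dz":0.066,"rx":0.001,"ry":0.001,"rz":-0.002,"fingers":0.4},
  {"dx":-0.046,"dy":-0.6,"dz":0.066,"rx":0.001,"ry":0.001,"rz":-0.002,"fingers":0.4},
  {"dx":-0.046,"dy":-0.8,"dz":0.066,"rx":0.001,"ry":0.001,"rz":-0.002,"fingers":0.4},
  {"dx":-0.046,"dy":-0.88,"dz":0.066,"rx":0.001,"ry":0.001,"rz":-0.002,"fingers":0.4},
  {"dx":-0.046,"dy":-0.88,"dz":0.066,"rx":0.001,"ry":0.001,"rz":-0.002,"fingers":0.4},
  {"dx":-0.046,"dy":-0.88,"dz":0.066,"rx":0.001,"ry":0.001,"rz":-0.002,"fingers":0.4},
])

```text
clock: 13.45
tool_pos: [0.5699, -0.1292, 0.1995]
eef_rot: [[-0.991, -0.131, -0.002], [-0.131, 0.991, 0.0], [0.002, 0.0, -1.0]]
contact_force: [-0.6, -0.1, -0.3]
finger_gap: 0.6
```

step_arm([
  {"dx":-0.113,"dy":-0.2,"dz":0,"rx":0,"ry":0,"rz":0.003,"fingers":0.4},
  {"dx":-0.113,"dy":-0.4,"dz":0,"rx":0,"ry":0,"rz":0.003,"fingers":0.4},
  {"dx":-0.113,"dy":-0.6,"dz":0,"rx":0,"ry":0,"rz":0.003,"fingers":0.4},
  {"dx":-0.113,"dy":-0.763,"dz":0.05,"rx":0,"ry":0,"rz":0.003,"fingers":0.4},
  {"dx":-0.113,"dy":-0.763,"dz":0.2,"rx":0,"ry":0,"rz":0.003,"fingers":0.4},
  {"dx":-0.113,"dy":-0.763,"dz":0.3,"rx":0,"ry":0,"rz":0.003,"fingers":0.4},
  {"dx":-0.113,"dy":-0.763,"dz":0.3,"rx":0,"ry":0,"rz":0.003,"fingers":0.4},
])

```text
clock: 14.15
tool_pos: [0.6204, -0.3109, 0.1186]
eef_rot: [[-0.992, -0.123, -0.01], [-0.123, 0.992, 0.006], [0.01, 0.007, -1.0]]
contact_force: [-0.5, 0.7, -1.7]
finger_gap: 0.6
```

Run:
```python
from meas import *
s=r.sense(); print(s["clock"],s["finger_gap"],s["contact_force"].round(1))
show()
plan([(.623,-.3153,.0115,97)])
```

```text
14.15 0.5997114848199024 [-0.5  0.7 -1.7]
boss [ 0.603  -0.4581] h -108.2 gap 0.0771 OPEN
boss [ 0.4517 -0.0414] h -11.0 gap 0.0498 OPEN
boss [ 0.445  -0.1506] h -10.7 gap 0.0475 OPEN
at [ 0.6218 -0.3117  0.1217] ang 97.1
(0.623, -0.3153, 0.0115, 97) d [-0.006 -0.017  0.441] r [ 0.001 -0.002  0.   ] rows>=2.2 turnrows 0.0 q6 -2.16
```

step_arm([
  {"dx":-0.006,"dy":-0.017,"dz":0.14,"rx":0.001,"ry":-0.002,"rz":0,"fingers":0.4},
  {"dx":-0.006,"dy":-0.017,"dz":0.28,"rx":0.001,"ry":-0.002,"rz":0,"fingers":0.4},
  {"dx":-0.006,"dy":-0.017,"dz":0.38,"rx":0.001,"ry":-0.002,"rz":0,"fingers":0.4},
  {"dx":-0.006,"dy":-0.017,"dz":0.44,"rx":0.001,"ry":-0.002,"rz":0,"fingers":0.4},
  {"dx":-0.006,"dy":-0.017,"dz":0.44,"rx":0.001,"ry":-0.002,"rz":0,"fingers":0.4},
  {"dx":-0.006,"dy":-0.017,"dz":0.44,"rx":0.001,"ry":-0.002,"rz":0,"fingers":0.4},
  {"dx":-0.006,"dy":-0.017,"dz":0.44,"rx":0.001,"ry":-0.002,"rz":0,"fingers":1},
  {"dx":-0.006,"dy":-0.017,"dz":0.44,"rx":0.001,"ry":-0.002,"rz":0,"fingers":1},
  {"dx":-0.006,"dy":-0.017,"dz":0.44,"rx":0.001,"ry":-0.002,"rz":0,"fingers":1},
  {"dx":-0.006,"dy":-0.017,"dz":0.44,"rx":0.001,"ry":-0.002,"rz":0,"fingers":1},
  {"dx":-0.006,"dy":-0.017,"dz":0.44,"rx":0.001,"ry":-0.002,"rz":0,"fingers":1},
], newtons=60)

```text
clock: 15.3
tool_pos: [0.6234, -0.3155, 0.0124]
eef_rot: [[-0.992, -0.123, 0.001], [-0.123, 0.992, 0.001], [-0.001, 0.001, -1.0]]
contact_force: [-0.6, 1.1, 3.3]
finger_gap: 0.304
```

step_arm([
  {"dx":0,"dy":0,"dz":-0.06,"rx":0,"ry":0,"rz":0,"fingers":1},
  {"dx":0,"dy":0,"dz":-0.16,"rx":0,"ry":0,"rz":0,"fingers":1},
  {"dx":0,"dy":0,"dz":-0.3,"rx":0,"ry":0,"rz":0,"fingers":1},
  {"dx":0,"dy":0,"dz":-0.46,"rx":0,"ry":0,"rz":0,"fingers":1},
  {"dx":0,"dy":0,"dz":-0.62,"rx":0,"ry":0,"rz":0,"fingers":1},
  {"dx":0.01,"dy":0.1,"dz":-0.76,"rx":0,"ry":0,"rz":-0.003,"fingers":1},
  {"dx":0.02,"dy":0.27,"dz":-0.83,"rx":0,"ry":0,"rz":-0.003,"fingers":1},
  {"dx":0.03,"dy":0.45,"dz":-0.83,"rx":0,"ry":0,"rz":-0.003,"fingers":1},
  {"dx":0.045,"dy":0.63,"dz":-0.83,"rx":0,"ry":0,"rz":-0.003,"fingers":1},
  {"dx":0.06,"dy":0.79,"dz":-0.83,"rx":0,"ry":0,"rz":-0.003,"fingers":1},
  {"dx":0.06,"dy":0.9,"dz":-0.83,"rx":0,"ry":0,"rz":-0.003,"fingers":1},
  {"dx":0.06,"dy":0.915,"dz":-0.83,"rx":0,"ry":0,"rz":-0.003,"fingers":1},
])

```text
clock: 16.5
tool_pos: [0.5794, -0.0876, 0.2207]
eef_rot: [[-0.991, -0.136, 0.001], [-0.136, 0.991, 0.002], [-0.001, 0.001, -1.0]]
contact_force: [-0.5, -1.0, -1.3]
finger_gap: 0.301
```

step_arm([
  {"dx":0.03,"dy":0.12,"dz":0,"rx":0,"ry":0,"rz":0,"fingers":1},
  {"dx":0.07,"dy":0.3,"dz":0,"rx":0,"ry":0,"rz":0,"fingers":1},
  {"dx":0.12,"dy":0.48,"dz":0,"rx":0,"ry":0,"rz":0,"fingers":1},
  {"dx":0.17,"dy":0.66,"dz":0,"rx":0,"ry":0,"rz":0,"fingers":1},
  {"dx":0.2,"dy":0.82,"dz":0,"rx":0,"ry":0,"rz":0,"fingers":1},
  {"dx":0.216,"dy":0.93,"dz":0,"rx":0,"ry":0,"rz":0,"fingers":1},
  {"dx":0.216,"dy":0.956,"dz":0,"rx":0,"ry":0,"rz":0,"fingers":1},
  {"dx":0.216,"dy":0.956,"dz":0,"rx":0,"ry":0,"rz":0,"fingers":1},
])

```text
clock: 17.3
tool_pos: [0.4936, 0.1419, 0.2213]
eef_rot: [[-0.991, -0.137, 0.001], [-0.137, 0.991, 0.001], [-0.001, 0.001, -1.0]]
contact_force: [0.6, -0.3, -1.0]
finger_gap: 0.302
```

Run:
```python
from meas import *
s=r.sense(); print(s["clock"],s["finger_gap"],s["wrist_torque"].round(2))
plan([(.4852,.2548,.22,97.5),(.4852,.2548,.134,97.5),(.4852,.2548,.0935,97.5)])
show()
```

```text
17.3 0.30239214192897995 [ 0.03  0.07 -0.03]
at [0.4936 0.1419 0.2213] ang 97.9
(0.4852, 0.2548, 0.22, 97.5) d [-0.029  0.452  0.005] r [0.    0.    0.002] rows>=2.3 turnrows 0.0 q6 -1.22 
(0.4852, 0.2548, 0.134, 97.5) d [-0.028  0.452  0.349] r [0.    0.    0.002] rows>=1.7 turnrows 0.0 q6 -1.22 
(0.4852, 0.2548, 0.0935, 97.5) d [-0.028  0.451  0.511] r [0.    0.    0.002] rows>=0.8 turnrows 0.0 q6 -1.22 
boss [ 0.587  -0.4052] h 175.1 gap 0.0352 shut
boss [ 0.4106 -0.3549] h -174.0 gap 0.0477 OPEN
boss [ 0.4533 -0.0416] h -11.1 gap 0.0503 OPEN
boss [ 0.445 -0.15 ] h -11.6 gap 0.0463 OPEN
```

step_arm([
  {"dx":-0.01,"dy":0.14,"dz":0,"rx":0,"ry":0,"rz":0.002,"fingers":1},
  {"dx":-0.02,"dy":0.3,"dz":0,"rx":0,"ry":0,"rz":0.002,"fingers":1},
  {"dx":-0.029,"dy":0.42,"dz":0.02,"rx":0,"ry":0,"rz":0.002,"fingers":1},
  {"dx":-0.029,"dy":0.452,"dz":0.06,"rx":0,"ry":0,"rz":0.002,"fingers":1},
  {"dx":-0.029,"dy":0.452,"dz":0.13,"rx":0,"ry":0,"rz":0.002,"fingers":1},
  {"dx":-0.029,"dy":0.452,"dz":0.19,"rx":0,"ry":0,"rz":0.002,"fingers":1},
  {"dx":-0.029,"dy":0.452,"dz":0.24,"rx":0,"ry":0,"rz":0.002,"fingers":1},
  {"dx":-0.029,"dy":0.452,"dz":0.28,"rx":0,"ry":0,"rz":0.002,"fingers":1},
  {"dx":-0.029,"dy":0.452,"dz":0.32,"rx":0,"ry":0,"rz":0.002,"fingers":1},
  {"dx":-0.029,"dy":0.452,"dz":0.36,"rx":0,"ry":0,"rz":0.002,"fingers":1},
  {"dx":-0.029,"dy":0.452,"dz":0.4,"rx":0,"ry":0,"rz":0.002,"fingers":1},
  {"dx":-0.029,"dy":0.452,"dz":0.4,"rx":0,"ry":0,"rz":0.002,"fingers":1},
])

```text
clock: 18.55
tool_pos: [0.4847, 0.2538, 0.1193]
eef_rot: [[-0.992, -0.13, -0.002], [-0.13, 0.992, -0.0], [0.002, -0.0, -1.0]]
contact_force: [-0.5, 0.3, -1.3]
finger_gap: 0.303
```

step_arm([
  {"dx":0,"dy":0,"dz":0.03,"rx":0,"ry":0,"rz":0,"fingers":1},
  {"dx":0,"dy":0,"dz":0.06,"rx":0,"ry":0,"rz":0,"fingers":1},
  {"dx":0,"dy":0,"dz":0.09,"rx":0,"ry":0,"rz":0,"fingers":1},
  {"dx":0,"dy":0,"dz":0.105,"rx":0,"ry":0,"rz":0,"fingers":1},
  {"dx":0,"dy":0,"dz":0.105,"rx":0,"ry":0,"rz":0,"fingers":1},
])

```text
clock: 19.05
tool_pos: [0.4852, 0.2539, 0.0934]
eef_rot: [[-0.992, -0.13, -0.001], [-0.13, 0.992, -0.0], [0.001, -0.0, -1.0]]
contact_force: [1.2, -0.4, -1.7]
finger_gap: 0.303
```

step_arm([
  {"dx":0,"dy":0,"dz":0,"rx":0,"ry":0,"rz":0,"fingers":0.5},
  {"dx":0,"dy":0,"dz":0,"rx":0,"ry":0,"rz":0,"fingers":0.5},
  {"dx":0,"dy":0,"dz":0,"rx":0,"ry":0,"rz":0,"fingers":0.5},
  {"dx":0,"dy":0,"dz":-0.1,"rx":0,"ry":0,"rz":0,"fingers":0.5},
  {"dx":0,"dy":0,"dz":-0.25,"rx":0,"ry":0,"rz":0,"fingers":0.5},
  {"dx":0,"dy":0,"dz":-0.45,"rx":0,"ry":0,"rz":0,"fingers":0.5},
  {"dx":0,"dy":-0.18,"dz":-0.5,"rx":0,"ry":0,"rz":0,"fingers":0.5},
  {"dx":0,"dy":-0.36,"dz":-0.5,"rx":0,"ry":0,"rz":0,"fingers":0.5},
  {"dx":0,"dy":-0.54,"dz":-0.5,"rx":0,"ry":0,"rz":0,"fingers":0.5},
  {"dx":0,"dy":-0.72,"dz":-0.5,"rx":0,"ry":0,"rz":0,"fingers":0.5},
  {"dx":0,"dy":-0.9,"dz":-0.5,"rx":0,"ry":0,"rz":0,"fingers":0.5},
  {"dx":0,"dy":-0.98,"dz":-0.5,"rx":0,"ry":0,"rz":0,"fingers":0.5},
])

```text
clock: 20.25
tool_pos: [0.5172, 0.0079, 0.2187]
eef_rot: [[-0.992, -0.127, 0.0], [-0.127, 0.992, -0.001], [0.0, -0.001, -1.0]]
contact_force: [0.8, 0.1, 0.2]
finger_gap: 0.5
```

Run:
```python
from meas import *
s=r.sense(); print(s["clock"],s["finger_gap"])
plan([(.54,-.21,.2,90)])
plan([(.5865,-.4055,.12,85.3),(.5865,-.4055,.0115,85.3)],start=(.54,-.21,.2,90))
show()
```

```text
20.25 0.5004747676772696
at [0.5172 0.0079 0.2187] ang 97.3
(0.54, -0.21, 0.2, 90) d [ 0.02  -0.876  0.076] r [-0.    0.    0.04] rows>=4.4 turnrows 0.8 q6 -1.94 
at [ 0.54 -0.21  0.2 ] ang 90.0
(0.5865, -0.4055, 0.12, 85.3) d [-0.186 -0.782  0.32 ] r [0.    0.    0.026] rows>=4.3 turnrows 0.5 q6 -2.09 
(0.5865, -0.4055, 0.0115, 85.3) d [-0.186 -0.782  0.754] r [0.    0.    0.026] rows>=2.2 turnrows 0.5 q6 -2.09 
boss [ 0.587  -0.4053] h 175.3 gap 0.0353 shut
boss [ 0.4098 -0.3559] h -171.4 gap 0.0472 OPEN
boss [ 0.4444 -0.0698] h 19.8 gap 0.0589 OPEN
```

step_arm([
  {"dx":0.02,"dy":-0.2,"dz":0.076,"rx":0,"ry":0,"rz":0.04,"fingers":0.4},
  {"dx":0.02,"dy":-0.4,"dz":0.076,"rx":0,"ry":0,"rz":0.04,"fingers":0.4},
  {"dx":0.02,"dy":-0.6,"dz":0.076,"rx":0,"ry":0,"rz":0.04,"fingers":0.4},
  {"dx":0.02,"dy":-0.8,"dz":0.076,"rx":0,"ry":0,"rz":0.04,"fingers":0.4},
  {"dx":0.02,"dy":-0.876,"dz":0.076,"rx":0,"ry":0,"rz":0.04,"fingers":0.4},
  {"dx":0.02,"dy":-0.876,"dz":0.076,"rx":0,"ry":0,"rz":0.04,"fingers":0.4},
  {"dx":0.02,"dy":-0.876,"dz":0.076,"rx":0,"ry":0,"rz":0.04,"fingers":0.4},
])

```text
clock: 21.0
tool_pos: [0.54, -0.2111, 0.1999]
eef_rot: [[-1.0, 0.0, -0.0], [0.0, 1.0, -0.002], [0.0, -0.002, -1.0]]
contact_force: [0.4, -0.3, 0.1]
finger_gap: 0.596
```

step_arm([
  {"dx":-0.05,"dy":-0.2,"dz":0,"rx":0,"ry":0,"rz":0.026,"fingers":0.4},
  {"dx":-0.1,"dy":-0.4,"dz":0,"rx":0,"ry":0,"rz":0.026,"fingers":0.4},
  {"dx":-0.15,"dy":-0.6,"dz":0,"rx":0,"ry":0,"rz":0.026,"fingers":0.4},
  {"dx":-0.186,"dy":-0.782,"dz":0.05,"rx":0,"ry":0,"rz":0.026,"fingers":0.4},
  {"dx":-0.186,"dy":-0.782,"dz":0.2,"rx":0,"ry":0,"rz":0.026,"fingers":0.4},
  {"dx":-0.186,"dy":-0.782,"dz":0.32,"rx":0,"ry":0,"rz":0.026,"fingers":0.4},
  {"dx":-0.186,"dy":-0.782,"dz":0.32,"rx":0,"ry":0,"rz":0.026,"fingers":0.4},
])

```text
clock: 21.7
tool_pos: [0.5841, -0.4028, 0.1137]
eef_rot: [[-0.997, 0.081, -0.009], [0.081, 0.997, 0.006], [0.009, 0.005, -1.0]]
contact_force: [-0.9, 0.8, -0.8]
finger_gap: 0.598
```

Run:
```python
from meas import *
s=r.sense(); print(s["clock"],s["finger_gap"],s["contact_force"].round(1))
show()
plan([(.5865,-.4055,.0115,85.3)])
plan([(.5865,-.4055,.2,85.3),(.58,-.18,.22,92)],start=(.5865,-.4055,.0115,85.3))
plan([(.51,.05,.22,97.5)],start=(.58,-.18,.22,92))
plan([(.495,.1805,.22,97.5),(.495,.1805,.12,97.5)],start=(.51,.05,.22,97.5))
```

```text
21.7 0.5978219885558862 [-0.9  0.8 -0.8]
boss [ 0.5976 -0.457 ] h -166.5 gap 0.0833 OPEN
boss [ 0.4516 -0.0415] h -11.1 gap 0.0499 OPEN
boss [ 0.4436 -0.1502] h -10.7 gap 0.0473 OPEN
at [ 0.5855 -0.4038  0.1171] ang 85.4
(0.5865, -0.4055, 0.0115, 85.3) d [-0.007 -0.007  0.423] r [ 0.001 -0.002  0.001] rows>=2.1 turnrows 0.0 q6 -2.09 
at [ 0.5865 -0.4055  0.0115] ang 85.3
(0.5865, -0.4055, 0.2, 85.3) d [ 0.     0.    -0.754] r [0. 0. 0.] rows>=3.8 turnrows 0.0 q6 -2.09 
(0.58, -0.18, 0.22, 92) d [ 0.1    0.897 -0.834] r [ 0.     0.    -0.037] rows>=4.5 turnrows 0.8 q6 -1.91 
at [ 0.58 -0.18  0.22] ang 92.0
(0.51, 0.05, 0.22, 97.5) d [0.248 0.929 0.   ] r [ 0.     0.    -0.031] rows>=4.8 turnrows 0.6 q6 -1.60 
at [0.51 0.05 0.22] ang 97.5
(0.495, 0.1805, 0.22, 97.5) d [-0.009  0.525  0.   ] r [0. 0. 0.] rows>=2.6 turnrows 0.0 q6 -1.35 
(0.495, 0.1805, 0.12, 97.5) d [-0.009  0.525  0.4  ] r [0. 0. 0.] rows>=2.0 turnrows 0.0 q6 -1.35
```

step_arm([
  {"dx":-0.007,"dy":-0.007,"dz":0.14,"rx":0.001,"ry":-0.002,"rz":0,"fingers":0.4},
  {"dx":-0.007,"dy":-0.007,"dz":0.27,"rx":0.001,"ry":-0.002,"rz":0,"fingers":0.4},
  {"dx":-0.007,"dy":-0.007,"dz":0.37,"rx":0.001,"ry":-0.002,"rz":0,"fingers":0.4},
  {"dx":-0.007,"dy":-0.007,"dz":0.422,"rx":0.001,"ry":-0.002,"rz":0,"fingers":0.4},
  {"dx":-0.007,"dy":-0.007,"dz":0.422,"rx":0.001,"ry":-0.002,"rz":0,"fingers":0.4},
  {"dx":-0.007,"dy":-0.007,"dz":0.422,"rx":0.001,"ry":-0.002,"rz":0,"fingers":0.4},
  {"dx":-0.007,"dy":-0.007,"dz":0.422,"rx":0.001,"ry":-0.002,"rz":0,"fingers":1},
  {"dx":-0.007,"dy":-0.007,"dz":0.422,"rx":0.001,"ry":-0.002,"rz":0,"fingers":1},
  {"dx":-0.007,"dy":-0.007,"dz":0.422,"rx":0.001,"ry":-0.002,"rz":0,"fingers":1},
  {"dx":-0.007,"dy":-0.007,"dz":0.422,"rx":0.001,"ry":-0.002,"rz":0,"fingers":1},
  {"dx":-0.007,"dy":-0.007,"dz":0.422,"rx":0.001,"ry":-0.002,"rz":0,"fingers":1},
])

```text
clock: 22.85
tool_pos: [0.5868, -0.4054, 0.0123]
eef_rot: [[-0.997, 0.081, 0.002], [0.081, 0.997, -0.001], [-0.002, -0.001, -1.0]]
contact_force: [-0.6, 0.8, 3.2]
finger_gap: 0.305
```

step_arm([
  {"dx":0,"dy":0,"dz":-0.06,"rx":0,"ry":0,"rz":0,"fingers":1},
  {"dx":0,"dy":0,"dz":-0.16,"rx":0,"ry":0,"rz":0,"fingers":1},
  {"dx":0,"dy":0,"dz":-0.3,"rx":0,"ry":0,"rz":0,"fingers":1},
  {"dx":0,"dy":0,"dz":-0.46,"rx":0,"ry":0,"rz":0,"fingers":1},
  {"dx":0,"dy":0,"dz":-0.62,"rx":0,"ry":0,"rz":0,"fingers":1},
  {"dx":0.01,"dy":0.1,"dz":-0.76,"rx":0,"ry":0,"rz":-0.01,"fingers":1},
  {"dx":0.03,"dy":0.27,"dz":-0.83,"rx":0,"ry":0,"rz":-0.02,"fingers":1},
  {"dx":0.05,"dy":0.45,"dz":-0.83,"rx":0,"ry":0,"rz":-0.03,"fingers":1},
  {"dx":0.07,"dy":0.63,"dz":-0.83,"rx":0,"ry":0,"rz":-0.037,"fingers":1},
  {"dx":0.1,"dy":0.79,"dz":-0.83,"rx":0,"ry":0,"rz":-0.037,"fingers":1},
  {"dx":0.1,"dy":0.88,"dz":-0.83,"rx":0,"ry":0,"rz":-0.037,"fingers":1},
  {"dx":0.1,"dy":0.897,"dz":-0.83,"rx":0,"ry":0,"rz":-0.037,"fingers":1},
])

```text
clock: 24.05
tool_pos: [0.5793, -0.1772, 0.2201]
eef_rot: [[-0.999, -0.039, 0.002], [-0.039, 0.999, -0.001], [-0.002, -0.001, -1.0]]
contact_force: [-0.6, -1.2, -2.0]
finger_gap: 0.303
```

step_arm([
  {"dx":0.03,"dy":0.12,"dz":0,"rx":0,"ry":0,"rz":-0.01,"fingers":1},
  {"dx":0.08,"dy":0.3,"dz":0,"rx":0,"ry":0,"rz":-0.02,"fingers":1},
  {"dx":0.13,"dy":0.48,"dz":0,"rx":0,"ry":0,"rz":-0.031,"fingers":1},
  {"dx":0.18,"dy":0.66,"dz":0,"rx":0,"ry":0,"rz":-0.031,"fingers":1},
  {"dx":0.22,"dy":0.82,"dz":0,"rx":0,"ry":0,"rz":-0.031,"fingers":1},
  {"dx":0.248,"dy":0.91,"dz":0,"rx":0,"ry":0,"rz":-0.031,"fingers":1},
  {"dx":0.248,"dy":0.93,"dz":0,"rx":0,"ry":0,"rz":-0.031,"fingers":1},
  {"dx":0.248,"dy":0.93,"dz":0,"rx":0,"ry":0,"rz":-0.031,"fingers":1},
])

```text
clock: 24.85
tool_pos: [0.5086, 0.0525, 0.2202]
eef_rot: [[-0.991, -0.136, 0.002], [-0.136, 0.991, -0.001], [-0.002, -0.002, -1.0]]
contact_force: [0.4, 0.1, -1.9]
finger_gap: 0.303
```

Run:
```python
from meas import *
s=r.sense(); print(s["clock"],s["finger_gap"],s["contact_force"].round(1))
plan([(.495,.1805,.22,97.5),(.495,.1805,.0935,97.5)])
show(); d=np.load("last.npz"); b,K2,T2=snap("side")
o=np.zeros((560,800,3),np.uint8)
o[:480,:400]=cv2.resize(d["im"][130:250,110:210],(400,480),interpolation=cv2.INTER_CUBIC)
o[:440,400:]=cv2.resize(b[95:205,220:320],(400,440),interpolation=cv2.INTER_CUBIC); cv2.imwrite("pics/v10.png",o)
```

```text
24.85 0.30308088229220226 [ 0.4  0.1 -1.9]
at [0.5086 0.0525 0.2202] ang 97.8
(0.495, 0.1805, 0.22, 97.5) d [-0.016  0.515 -0.   ] r [-0.001  0.001  0.002] rows>=2.6 turnrows 0.0 q6 -1.35 
(0.495, 0.1805, 0.0935, 97.5) d [-0.015  0.516  0.506] r [-0.001  0.001  0.002] rows>=2.5 turnrows 0.0 q6 -1.35 
boss [0.4589 0.0116] h -177.2 gap 0.0737 OPEN
boss [ 0.4102 -0.3545] h -173.5 gap 0.0496 OPEN
boss [ 0.4522 -0.0408] h -10.5 gap 0.0502 OPEN
boss [ 0.4437 -0.1497] h -10.1 gap 0.0473 OPEN
```

View pics/v10.png

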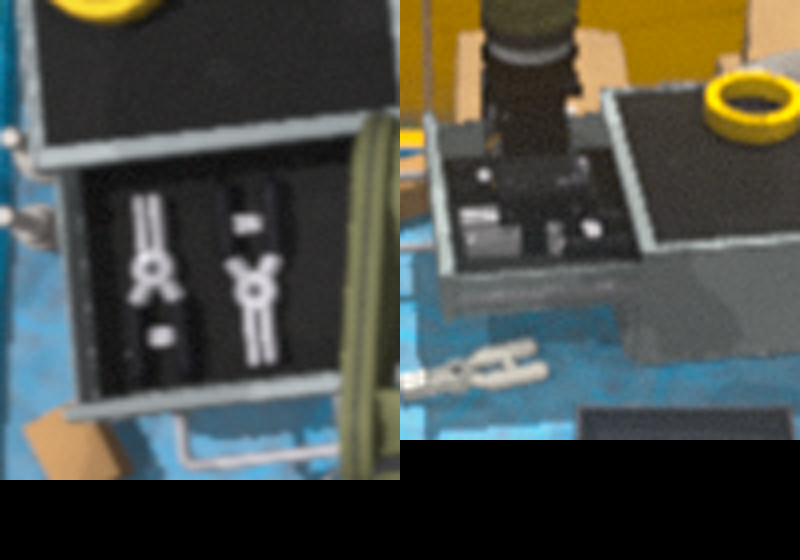

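s1 (boss at crop (152,268)) and s2 (256,290) lie flat side by side, and s3 is held about level. I'm placing s3 on the right.

step_arm([
  {"dx":-0.005,"dy":0.15,"dz":0,"rx":0,"ry":0,"rz":0.002,"fingers":1},
  {"dx":-0.01,"dy":0.33,"dz":0,"rx":0,"ry":0,"rz":0.002,"fingers":1},
  {"dx":-0.016,"dy":0.47,"dz":0.02,"rx":0,"ry":0,"rz":0.002,"fingers":1},
  {"dx":-0.016,"dy":0.515,"dz":0.06,"rx":0,"ry":0,"rz":0.002,"fingers":1},
  {"dx":-0.016,"dy":0.515,"dz":0.13,"rx":0,"ry":0,"rz":0.002,"fingers":1},
  {"dx":-0.016,"dy":0.515,"dz":0.19,"rx":0,"ry":0,"rz":0.002,"fingers":1},
  {"dx":-0.016,"dy":0.515,"dz":0.24,"rx":0,"ry":0,"rz":0.002,"fingers":1},
  {"dx":-0.016,"dy":0.515,"dz":0.28,"rx":0,"ry":0,"rz":0.002,"fingers":1},
  {"dx":-0.016,"dy":0.515,"dz":0.32,"rx":0,"ry":0,"rz":0.002,"fingers":1},
  {"dx":-0.016,"dy":0.515,"dz":0.36,"rx":0,"ry":0,"rz":0.002,"fingers":1},
  {"dx":-0.016,"dy":0.515,"dz":0.4,"rx":0,"ry":0,"rz":0.002,"fingers":1},
  {"dx":-0.016,"dy":0.515,"dz":0.4,"rx":0,"ry":0,"rz":0.002,"fingers":1},
])

```text
clock: 26.15
tool_pos: [0.4946, 0.1792, 0.1179]
eef_rot: [[-0.992, -0.128, -0.001], [-0.128, 0.992, -0.002], [0.001, -0.002, -1.0]]
contact_force: [-0.8, -0.5, -1.9]
finger_gap: 0.303
```

step_arm([
  {"dx":0,"dy":0,"dz":0.03,"rx":0,"ry":0,"rz":0,"fingers":1},
  {"dx":0,"dy":0,"dz":0.06,"rx":0,"ry":0,"rz":0,"fingers":1},
  {"dx":0,"dy":0,"dz":0.09,"rx":0,"ry":0,"rz":0,"fingers":1},
  {"dx":0,"dy":0,"dz":0.103,"rx":0,"ry":0,"rz":0,"fingers":1},
  {"dx":0,"dy":0,"dz":0.103,"rx":0,"ry":0,"rz":0,"fingers":1},
])

```text
clock: 26.65
tool_pos: [0.4958, 0.1794, 0.0932]
eef_rot: [[-0.992, -0.128, 0.002], [-0.128, 0.992, -0.002], [-0.001, -0.002, -1.0]]
contact_force: [1.4, -0.4, 1.5]
finger_gap: 0.304
```

step_arm([
  {"dx":0,"dy":0,"dz":0,"rx":0,"ry":0,"rz":0,"fingers":0.5},
  {"dx":0,"dy":0,"dz":0,"rx":0,"ry":0,"rz":0,"fingers":0.5},
  {"dx":0,"dy":0,"dz":0,"rx":0,"ry":0,"rz":0,"fingers":0.5},
  {"dx":0,"dy":0,"dz":-0.1,"rx":0,"ry":0,"rz":0,"fingers":0.5},
  {"dx":0,"dy":0,"dz":-0.25,"rx":0,"ry":0,"rz":0,"fingers":0.5},
  {"dx":0,"dy":0,"dz":-0.45,"rx":0,"ry":0,"rz":0,"fingers":0.5},
  {"dx":0,"dy":-0.18,"dz":-0.5,"rx":0,"ry":0,"rz":0,"fingers":0.5},
  {"dx":0,"dy":-0.36,"dz":-0.5,"rx":0,"ry":0,"rz":0,"fingers":0.5},
  {"dx":0,"dy":-0.54,"dz":-0.5,"rx":0,"ry":0,"rz":0,"fingers":0.5},
  {"dx":0,"dy":-0.72,"dz":-0.5,"rx":0,"ry":0,"rz":0,"fingers":0.5},
  {"dx":0,"dy":-0.9,"dz":-0.5,"rx":0,"ry":0,"rz":0,"fingers":0.5},
  {"dx":0,"dy":-0.98,"dz":-0.5,"rx":0,"ry":0,"rz":0,"fingers":0.5},
])

```text
clock: 27.85
tool_pos: [0.527, -0.0665, 0.2186]
eef_rot: [[-0.992, -0.125, 0.002], [-0.125, 0.992, -0.002], [-0.001, -0.003, -1.0]]
contact_force: [0.1, 1.0, -0.1]
finger_gap: 0.504
```

Run:
```python
from meas import *
s=r.sense(); print(s["clock"],s["finger_gap"])
show(); d=np.load("last.npz")
plan([(.4517,-.0412,.12,79),(.4517,-.0412,.0115,79)])
o=cv2.resize(d["im"][90:240,110:310],(800,600),interpolation=cv2.INTER_CUBIC);cv2.imwrite("pics/v11.png",o)
```

```text
27.85 0.5036373493827524
boss [ 0.4107 -0.3557] h -171.6 gap 0.0474 OPEN
at [ 0.5273 -0.0679  0.2185] ang 97.1
(0.4517, -0.0412, 0.12, 79) d [0.287 0.145 0.393] r [-0.001  0.001  0.101] rows>=2.5 turnrows 2.1 q6 -1.47 
(0.4517, -0.0412, 0.0115, 79) d [0.287 0.147 0.827] r [-0.001  0.001  0.101] rows>=2.2 turnrows 2.1 q6 -1.47
```

View pics/v11.png

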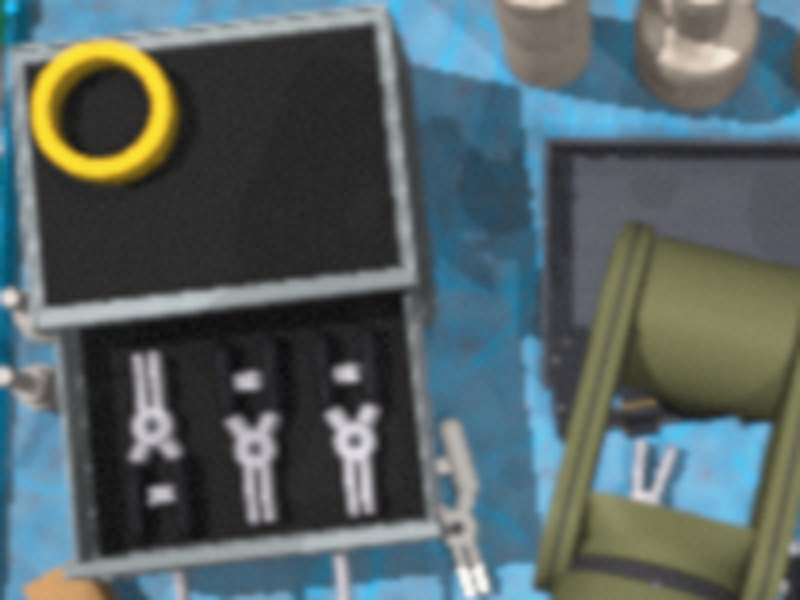

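All three shut pairs lie flat and separate in the drawer, with bosses at (152,427), (254,450) and (354,441). Next is o1, for the tray.

step_arm([
  {"dx":0.15,"dy":0.1,"dz":0.1,"rx":0,"ry":0.001,"rz":0.05,"fingers":0.4},
  {"dx":0.287,"dy":0.147,"dz":0.2,"rx":0,"ry":0.001,"rz":0.101,"fingers":0.4},
  {"dx":0.287,"dy":0.147,"dz":0.36,"rx":0,"ry":0.001,"rz":0.101,"fingers":0.4},
  {"dx":0.287,"dy":0.147,"dz":0.52,"rx":0,"ry":0.001,"rz":0.101,"fingers":0.4},
  {"dx":0.287,"dy":0.147,"dz":0.65,"rx":0,"ry":0.001,"rz":0.101,"fingers":0.4},
  {"dx":0.287,"dy":0.147,"dz":0.76,"rx":0,"ry":0.001,"rz":0.101,"fingers":0.4},
  {"dx":0.287,"dy":0.147,"dz":0.825,"rx":0,"ry":0.001,"rz":0.101,"fingers":0.4},
  {"dx":0.287,"dy":0.147,"dz":0.825,"rx":0,"ry":0.001,"rz":0.101,"fingers":0.4},
  {"dx":0.287,"dy":0.147,"dz":0.825,"rx":0,"ry":0.001,"rz":0.101,"fingers":1},
  {"dx":0.287,"dy":0.147,"dz":0.825,"rx":0,"ry":0.001,"rz":0.101,"fingers":1},
  {"dx":0.287,"dy":0.147,"dz":0.825,"rx":0,"ry":0.001,"rz":0.101,"fingers":1},
  {"dx":0.287,"dy":0.147,"dz":0.825,"rx":0,"ry":0.001,"rz":0.101,"fingers":1},
], newtons=45)

```text
clock: 29.1
tool_pos: [0.4523, -0.0411, 0.0127]
eef_rot: [[-0.982, 0.191, -0.0], [0.191, 0.981, -0.004], [-0.0, -0.004, -1.0]]
contact_force: [0.5, 2.2, 1.6]
finger_gap: 0.321
```

Run:
```python
from meas import *
s=r.sense(); print(s["clock"],s["finger_gap"])
x,y=.6575,-.017
plan([(.4517,-.0412,.14,79),(x,y,.14,90.5),(x,y,.05,90.5),(x,y,.0165,90.5)])
```

```text
29.1 0.3214742168278427
at [ 0.4523 -0.0411  0.0127] ang 79.0
(0.4517, -0.0412, 0.14, 79) d [ 0.002 -0.003 -0.509] r [-0.001  0.    -0.   ] rows>=2.5 turnrows 0.0 q6 -1.47 
(0.6575, -0.017, 0.14, 90.5) d [-0.788  0.25  -0.51 ] r [-0.001  0.    -0.064] rows>=4.1 turnrows 1.3 q6 -1.61 
(0.6575, -0.017, 0.05, 90.5) d [-0.787  0.251 -0.15 ] r [-0.001  0.    -0.064] rows>=1.8 turnrows 1.3 q6 -1.61 
(0.6575, -0.017, 0.0165, 90.5) d [-0.787  0.252 -0.016] r [-0.001  0.    -0.064] rows>=0.7 turnrows 1.3 q6 -1.61
```

step_arm([
  {"dx":0,"dy":0,"dz":-0.07,"rx":0,"ry":0,"rz":0,"fingers":1},
  {"dx":0,"dy":0,"dz":-0.2,"rx":0,"ry":0,"rz":0,"fingers":1},
  {"dx":0,"dy":0,"dz":-0.36,"rx":0,"ry":0,"rz":0,"fingers":1},
  {"dx":0,"dy":0,"dz":-0.51,"rx":0,"ry":0,"rz":0,"fingers":1},
  {"dx":-0.12,"dy":0.05,"dz":-0.51,"rx":0,"ry":0,"rz":-0.02,"fingers":1},
  {"dx":-0.28,"dy":0.1,"dz":-0.51,"rx":0,"ry":0,"rz":-0.04,"fingers":1},
  {"dx":-0.44,"dy":0.15,"dz":-0.51,"rx":0,"ry":0,"rz":-0.064,"fingers":1},
  {"dx":-0.6,"dy":0.2,"dz":-0.51,"rx":0,"ry":0,"rz":-0.064,"fingers":1},
  {"dx":-0.73,"dy":0.24,"dz":-0.51,"rx":0,"ry":0,"rz":-0.064,"fingers":1},
  {"dx":-0.787,"dy":0.251,"dz":-0.51,"rx":0,"ry":0,"rz":-0.064,"fingers":1},
  {"dx":-0.787,"dy":0.251,"dz":-0.4,"rx":0,"ry":0,"rz":-0.064,"fingers":1},
  {"dx":-0.787,"dy":0.251,"dz":-0.3,"rx":0,"ry":0,"rz":-0.064,"fingers":1},
])

```text
clock: 30.3
tool_pos: [0.6582, -0.0169, 0.0872]
eef_rot: [[-1.0, -0.008, 0.001], [-0.008, 1.0, -0.004], [-0.001, -0.004, -1.0]]
contact_force: [-0.7, -0.6, -1.9]
finger_gap: 0.305
```

Run:
```python
from meas import *
s=r.sense(); print(s["clock"],s["finger_gap"],s["contact_force"].round(1))
x,y=.6575,-.017
plan([(x,y,.05,90.5),(x,y,.0165,90.5)])
```

```text
30.3 0.30505281816314916 [-0.7 -0.6 -1.9]
at [ 0.6582 -0.0169  0.0872] ang 90.5
(0.6575, -0.017, 0.05, 90.5) d [0.003 0.    0.149] r [-0.001  0.    -0.   ] rows>=0.7 turnrows 0.0 q6 -1.61 
(0.6575, -0.017, 0.0165, 90.5) d [0.003 0.001 0.283] r [-0.001  0.    -0.   ] rows>=0.7 turnrows 0.0 q6 -1.61
```

step_arm([
  {"dx":0.003,"dy":0,"dz":0.05,"rx":0,"ry":0,"rz":0,"fingers":1},
  {"dx":0.003,"dy":0,"dz":0.1,"rx":0,"ry":0,"rz":0,"fingers":1},
  {"dx":0.003,"dy":0,"dz":0.14,"rx":0,"ry":0,"rz":0,"fingers":1},
  {"dx":0.003,"dy":0,"dz":0.18,"rx":0,"ry":0,"rz":0,"fingers":1},
  {"dx":0.003,"dy":0,"dz":0.22,"rx":0,"ry":0,"rz":0,"fingers":1},
  {"dx":0.003,"dy":0,"dz":0.25,"rx":0,"ry":0,"rz":0,"fingers":1},
  {"dx":0.003,"dy":0,"dz":0.28,"rx":0,"ry":0,"rz":0,"fingers":1},
  {"dx":0.003,"dy":0,"dz":0.28,"rx":0,"ry":0,"rz":0,"fingers":1},
])

```text
clock: 31.1
tool_pos: [0.6571, -0.0172, 0.0163]
eef_rot: [[-1.0, -0.008, -0.0], [-0.008, 1.0, -0.004], [0.0, -0.004, -1.0]]
contact_force: [-0.5, 0.4, -2.4]
finger_gap: 0.306
```

step_arm([
  {"dx":0,"dy":0,"dz":0,"rx":0,"ry":0,"rz":0,"fingers":0.5},
  {"dx":0,"dy":0,"dz":0,"rx":0,"ry":0,"rz":0,"fingers":0.5},
  {"dx":0,"dy":0,"dz":0,"rx":0,"ry":0,"rz":0,"fingers":0.5},
  {"dx":0,"dy":0,"dz":-0.1,"rx":0,"ry":0,"rz":0,"fingers":0.5},
  {"dx":0,"dy":0,"dz":-0.3,"rx":0,"ry":0,"rz":0,"fingers":0.5},
  {"dx":0,"dy":0,"dz":-0.5,"rx":0,"ry":0,"rz":0,"fingers":0.5},
  {"dx":0.1,"dy":0.15,"dz":-0.5,"rx":0,"ry":0,"rz":0,"fingers":0.5},
  {"dx":0.2,"dy":0.3,"dz":-0.5,"rx":0,"ry":0,"rz":0,"fingers":0.5},
  {"dx":0.3,"dy":0.45,"dz":-0.5,"rx":0,"ry":0,"rz":0,"fingers":0.5},
  {"dx":0.4,"dy":0.6,"dz":-0.5,"rx":0,"ry":0,"rz":0,"fingers":0.4},
  {"dx":0.4,"dy":0.6,"dz":-0.5,"rx":0,"ry":0,"rz":0,"fingers":0.4},
])

```text
clock: 32.2
tool_pos: [0.5534, 0.1359, 0.1411]
eef_rot: [[-1.0, -0.013, -0.001], [-0.013, 1.0, -0.003], [0.001, -0.003, -1.0]]
contact_force: [0.4, -0.3, -0.1]
finger_gap: 0.581
```

Run:
```python
from meas import *
s=r.sense(); print(s["clock"],s["finger_gap"])
show(); d=np.load("last.npz")
o=cv2.resize(d["im"][110:255,230:400],(700,597),interpolation=cv2.INTER_CUBIC);cv2.imwrite("pics/v12.png",o)
```

```text
32.2 0.5809414477488899
boss [ 0.4105 -0.355 ] h -174.0 gap 0.0477 OPEN
boss [ 0.4429 -0.1493] h -11.3 gap 0.0477 OPEN
```

View pics/v12.png

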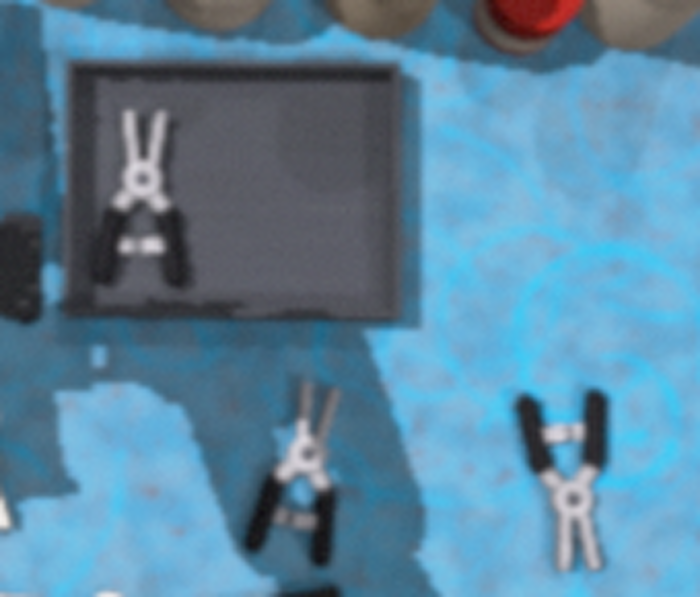

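o1 lies in the tray, still open, with its boss at (141,178) in the crop. o2 (308,453) and o3 (573,498) are unmoved. Next is o2.

Run:
```python
from meas import *
d=np.load("last.npz");K,T=d["K"],d["T"]
f=lambda x,y,z: ray((230+(x+.5)/(700/170)-.5,110+(y+.5)/(597/145)-.5),z,K,T)[:2].round(4)
print("o1 boss",f(141,178,.022),"tray floor L/R edges",f(95,280,.004),f(368,280,.004),"rim outer L/R",f(68,190,.034),f(400,190,.034),"rim front/back",f(230,318,.034),f(230,66,.034), "grip outer",f(92,275,.013),f(190,275,.013))
plan([(.50,-.02,.12,85)])
plan([(.4437,-.1497,.12,79),(.4437,-.1497,.0115,79)],start=(.50,-.02,.12,85))
x,y=.6575,-.167
plan([(.4437,-.1497,.14,79),(x,y,.14,90.5),(x,y,.087,90.5)],start=(.4437,-.1497,.0115,79))
```

```text
o1 boss [ 0.6564 -0.0167] tray floor L/R edges [0.5775 0.0182] [ 0.5812 -0.1975] rim outer L/R [0.6438 0.0399] [ 0.648  -0.2177] rim front/back [ 0.5459 -0.0872] [ 0.7439 -0.0847] grip outer [0.5803 0.0204] [ 0.5816 -0.0566]
at [0.555  0.1342 0.1414] ang 90.7
(0.5, -0.02, 0.12, 85) d [ 0.228 -0.614  0.088] r [-0.001  0.     0.032] rows>=3.3 turnrows 0.7 q6 -1.52 
at [ 0.5  -0.02  0.12] ang 85.0
(0.4437, -0.1497, 0.12, 79) d [ 0.179 -0.536  0.   ] r [0.    0.    0.033] rows>=2.8 turnrows 0.7 q6 -1.70 
(0.4437, -0.1497, 0.0115, 79) d [ 0.179 -0.536  0.434] r [0.    0.    0.033] rows>=2.2 turnrows 0.7 q6 -1.70 
at [ 0.4437 -0.1497  0.0115] ang 79.0
(0.4437, -0.1497, 0.14, 79) d [ 0.     0.    -0.514] r [0. 0. 0.] rows>=2.6 turnrows 0.0 q6 -1.70 
(0.6575, -0.167, 0.14, 90.5) d [-0.853  0.095 -0.514] r [ 0.     0.    -0.064] rows>=4.3 turnrows 1.3 q6 -1.83 
(0.6575, -0.167, 0.087, 90.5) d [-0.853  0.095 -0.302] r [ 0.     0.    -0.064] rows>=1.1 turnrows 1.3 q6 -1.83
```

step_arm([
  {"dx":0.06,"dy":-0.18,"dz":0.02,"rx":0,"ry":0,"rz":0.03,"fingers":0.4},
  {"dx":0.13,"dy":-0.36,"dz":0.05,"rx":0,"ry":0,"rz":0.03,"fingers":0.4},
  {"dx":0.2,"dy":-0.53,"dz":0.088,"rx":0,"ry":0,"rz":0.03,"fingers":0.4},
  {"dx":0.228,"dy":-0.614,"dz":0.088,"rx":0,"ry":0,"rz":0.03,"fingers":0.4},
  {"dx":0.228,"dy":-0.614,"dz":0.088,"rx":0,"ry":0,"rz":0.03,"fingers":0.4},
])

```text
clock: 32.75
tool_pos: [0.4996, -0.0233, 0.1201]
eef_rot: [[-0.996, 0.087, 0.001], [0.087, 0.996, -0.005], [-0.002, -0.004, -1.0]]
contact_force: [0.8, 0.8, -0.8]
finger_gap: 0.602
```

step_arm([
  {"dx":0.06,"dy":-0.18,"dz":0,"rx":0,"ry":0,"rz":0.033,"fingers":0.4},
  {"dx":0.12,"dy":-0.36,"dz":0,"rx":0,"ry":0,"rz":0.033,"fingers":0.4},
  {"dx":0.179,"dy":-0.536,"dz":0,"rx":0,"ry":0,"rz":0.033,"fingers":0.4},
  {"dx":0.179,"dy":-0.536,"dz":0.05,"rx":0,"ry":0,"rz":0.033,"fingers":0.4},
  {"dx":0.179,"dy":-0.536,"dz":0.1,"rx":0,"ry":0,"rz":0.033,"fingers":0.4},
  {"dx":0.179,"dy":-0.536,"dz":0.1,"rx":0,"ry":0,"rz":0.033,"fingers":0.4},
])

```text
clock: 33.35
tool_pos: [0.4425, -0.1517, 0.0933]
eef_rot: [[-0.982, 0.189, -0.002], [0.189, 0.982, -0.002], [0.002, -0.003, -1.0]]
contact_force: [-0.3, 0.5, 0.2]
finger_gap: 0.597
```

Run:
```python
from meas import *
s=r.sense(); print(s["clock"],s["finger_gap"])
plan([(.4437,-.1497,.0115,79)]); show()
```

```text
33.35 0.5965753558262822
at [ 0.4425 -0.1517  0.0933] ang 79.1
(0.4437, -0.1497, 0.0115, 79) d [-0.004  0.01   0.327] r [-0.001 -0.001  0.001] rows>=1.6 turnrows 0.0 q6 -1.70 
boss [ 0.4079 -0.3563] h -172.2 gap 0.0467 OPEN
boss [ 0.3842 -0.1831] h 77.9 gap 0.0416 shut
```

step_arm([
  {"dx":-0.004,"dy":0.01,"dz":0.12,"rx":0,"ry":0,"rz":0.001,"fingers":0.4},
  {"dx":-0.004,"dy":0.01,"dz":0.23,"rx":0,"ry":0,"rz":0.001,"fingers":0.4},
  {"dx":-0.004,"dy":0.01,"dz":0.3,"rx":0,"ry":0,"rz":0.001,"fingers":0.4},
  {"dx":-0.004,"dy":0.01,"dz":0.326,"rx":0,"ry":0,"rz":0.001,"fingers":0.4},
  {"dx":-0.004,"dy":0.01,"dz":0.326,"rx":0,"ry":0,"rz":0.001,"fingers":0.4},
  {"dx":-0.004,"dy":0.01,"dz":0.326,"rx":0,"ry":0,"rz":0.001,"fingers":1},
  {"dx":-0.004,"dy":0.01,"dz":0.326,"rx":0,"ry":0,"rz":0.001,"fingers":1},
  {"dx":-0.004,"dy":0.01,"dz":0.326,"rx":0,"ry":0,"rz":0.001,"fingers":1},
  {"dx":-0.004,"dy":0.01,"dz":0.326,"rx":0,"ry":0,"rz":0.001,"fingers":1},
  {"dx":-0.004,"dy":0.01,"dz":0.326,"rx":0,"ry":0,"rz":0.001,"fingers":1},
])

```text
clock: 34.4
tool_pos: [0.4449, -0.1498, 0.0134]
eef_rot: [[-0.981, 0.192, -0.0], [0.192, 0.981, -0.003], [-0.0, -0.003, -1.0]]
contact_force: [-0.1, -0.2, 3.1]
finger_gap: 0.303
```

step_arm([
  {"dx":0,"dy":0,"dz":-0.07,"rx":0,"ry":0,"rz":0,"fingers":1},
  {"dx":0,"dy":0,"dz":-0.2,"rx":0,"ry":0,"rz":0,"fingers":1},
  {"dx":0,"dy":0,"dz":-0.36,"rx":0,"ry":0,"rz":0,"fingers":1},
  {"dx":0,"dy":0,"dz":-0.51,"rx":0,"ry":0,"rz":0,"fingers":1},
  {"dx":-0.12,"dy":0.02,"dz":-0.51,"rx":0,"ry":0,"rz":-0.02,"fingers":1},
  {"dx":-0.29,"dy":0.04,"dz":-0.51,"rx":0,"ry":0,"rz":-0.04,"fingers":1},
  {"dx":-0.46,"dy":0.06,"dz":-0.51,"rx":0,"ry":0,"rz":-0.064,"fingers":1},
  {"dx":-0.63,"dy":0.08,"dz":-0.51,"rx":0,"ry":0,"rz":-0.064,"fingers":1},
  {"dx":-0.78,"dy":0.095,"dz":-0.51,"rx":0,"ry":0,"rz":-0.064,"fingers":1},
  {"dx":-0.853,"dy":0.095,"dz":-0.51,"rx":0,"ry":0,"rz":-0.064,"fingers":1},
  {"dx":-0.853,"dy":0.095,"dz":-0.4,"rx":0,"ry":0,"rz":-0.064,"fingers":1},
  {"dx":-0.853,"dy":0.095,"dz":-0.3,"rx":0,"ry":0,"rz":-0.064,"fingers":1},
])

```text
clock: 35.6
tool_pos: [0.6596, -0.1673, 0.0875]
eef_rot: [[-1.0, -0.008, 0.0], [-0.008, 1.0, -0.004], [-0.0, -0.004, -1.0]]
contact_force: [-0.6, 0.5, -1.8]
finger_gap: 0.305
```

Run:
```python
from meas import *
s=r.sense(); print(s["clock"],s["finger_gap"],s["contact_force"].round(1))
x,y=.6575,-.167
plan([(x,y,.05,90.5),(x,y,.0165,90.5)])
```

```text
35.6 0.30517349286882467 [-0.6  0.5 -1.8]
at [ 0.6596 -0.1673  0.0875] ang 90.5
(0.6575, -0.167, 0.05, 90.5) d [0.008 0.002 0.15 ] r [-0.001  0.    -0.   ] rows>=0.8 turnrows 0.0 q6 -1.83 
(0.6575, -0.167, 0.0165, 90.5) d [0.008 0.002 0.284] r [-0.001  0.    -0.   ] rows>=0.7 turnrows 0.0 q6 -1.83
```

step_arm([
  {"dx":0.008,"dy":0.002,"dz":0.05,"rx":0,"ry":0,"rz":0,"fingers":1},
  {"dx":0.008,"dy":0.002,"dz":0.1,"rx":0,"ry":0,"rz":0,"fingers":1},
  {"dx":0.008,"dy":0.002,"dz":0.14,"rx":0,"ry":0,"rz":0,"fingers":1},
  {"dx":0.008,"dy":0.002,"dz":0.18,"rx":0,"ry":0,"rz":0,"fingers":1},
  {"dx":0.008,"dy":0.002,"dz":0.22,"rx":0,"ry":0,"rz":0,"fingers":1},
  {"dx":0.008,"dy":0.002,"dz":0.25,"rx":0,"ry":0,"rz":0,"fingers":1},
  {"dx":0.008,"dy":0.002,"dz":0.28,"rx":0,"ry":0,"rz":0,"fingers":1},
  {"dx":0.008,"dy":0.002,"dz":0.28,"rx":0,"ry":0,"rz":0,"fingers":1},
])

```text
clock: 36.4
tool_pos: [0.6573, -0.167, 0.0168]
eef_rot: [[-1.0, -0.008, -0.0], [-0.008, 1.0, -0.003], [0.001, -0.003, -1.0]]
contact_force: [-0.6, 0.0, -1.5]
finger_gap: 0.303
```

step_arm([
  {"dx":0,"dy":0,"dz":0,"rx":0,"ry":0,"rz":0,"fingers":0.5},
  {"dx":0,"dy":0,"dz":0,"rx":0,"ry":0,"rz":0,"fingers":0.5},
  {"dx":0,"dy":0,"dz":0,"rx":0,"ry":0,"rz":0,"fingers":0.5},
  {"dx":0,"dy":0,"dz":-0.1,"rx":0,"ry":0,"rz":0,"fingers":0.5},
  {"dx":0,"dy":0,"dz":-0.3,"rx":0,"ry":0,"rz":0,"fingers":0.5},
  {"dx":0,"dy":0,"dz":-0.5,"rx":0,"ry":0,"rz":0,"fingers":0.5},
  {"dx":0.15,"dy":0.1,"dz":-0.5,"rx":0,"ry":0,"rz":0,"fingers":0.5},
  {"dx":0.3,"dy":0.2,"dz":-0.5,"rx":0,"ry":0,"rz":0,"fingers":0.5},
  {"dx":0.45,"dy":0.3,"dz":-0.5,"rx":0,"ry":0,"rz":0,"fingers":0.5},
  {"dx":0.6,"dy":0.4,"dz":-0.5,"rx":0,"ry":0,"rz":0,"fingers":0.4},
  {"dx":0.6,"dy":0.4,"dz":-0.5,"rx":0,"ry":0,"rz":0,"fingers":0.4},
])

```text
clock: 37.5
tool_pos: [0.5018, -0.0653, 0.14]
eef_rot: [[-1.0, -0.01, -0.004], [-0.01, 1.0, -0.002], [0.004, -0.002, -1.0]]
contact_force: [0.3, -0.2, 0.0]
finger_gap: 0.585
```

Run:
```python
from meas import *
s=r.sense(); print(s["clock"],s["finger_gap"])
show()
plan([(.46,-.24,.12,96)])
plan([(.4106,-.355,.12,96),(.4106,-.355,.09,96)],start=(.46,-.24,.12,96))
x,y=.6265,-.0915
plan([(.4106,-.355,.14,96),(.52,-.2,.14,91)],start=(.4106,-.355,.012,96))
plan([(x,y,.14,91),(x,y,.085,91)],start=(.52,-.2,.14,91))
```

```text
37.5 0.5852417666698706
boss [ 0.4095 -0.3561] h -171.3 gap 0.0474 OPEN
at [ 0.5045 -0.0667  0.1413] ang 90.6
(0.46, -0.24, 0.12, 96) d [ 0.185 -0.691  0.088] r [-0.001 -0.    -0.03 ] rows>=3.6 turnrows 0.6 q6 -2.16 
at [ 0.46 -0.24  0.12] ang 96.0
(0.4106, -0.355, 0.12, 96) d [ 0.245 -0.437  0.   ] r [0. 0. 0.] rows>=2.5 turnrows 0.0 q6 -2.39 
(0.4106, -0.355, 0.09, 96) d [ 0.245 -0.437  0.12 ] r [0. 0. 0.] rows>=0.6 turnrows 0.0 q6 -2.39 
at [ 0.4106 -0.355   0.012 ] ang 96.0
(0.4106, -0.355, 0.14, 96) d [ 0.     0.    -0.512] r [0. 0. 0.] rows>=2.6 turnrows 0.0 q6 -2.39 
(0.52, -0.2, 0.14, 91) d [-0.5    0.571 -0.512] r [0.    0.    0.028] rows>=3.8 turnrows 0.6 q6 -1.96 
at [ 0.52 -0.2   0.14] ang 91.0
(0.6265, -0.0915, 0.14, 91) d [-0.434  0.426  0.   ] r [0. 0. 0.] rows>=3.0 turnrows 0.0 q6 -1.73 
(0.6265, -0.0915, 0.085, 91) d [-0.434  0.426  0.22 ] r [0. 0. 0.] rows>=1.1 turnrows 0.0 q6 -1.73
```

step_arm([
  {"dx":0.05,"dy":-0.18,"dz":0.02,"rx":0,"ry":0,"rz":-0.03,"fingers":0.4},
  {"dx":0.1,"dy":-0.36,"dz":0.05,"rx":0,"ry":0,"rz":-0.03,"fingers":0.4},
  {"dx":0.15,"dy":-0.54,"dz":0.088,"rx":0,"ry":0,"rz":-0.03,"fingers":0.4},
  {"dx":0.185,"dy":-0.691,"dz":0.088,"rx":0,"ry":0,"rz":-0.03,"fingers":0.4},
  {"dx":0.185,"dy":-0.691,"dz":0.088,"rx":0,"ry":0,"rz":-0.03,"fingers":0.4},
])

```text
clock: 38.05
tool_pos: [0.4603, -0.2449, 0.1209]
eef_rot: [[-0.995, -0.098, 0.001], [-0.098, 0.995, -0.006], [-0.0, -0.006, -1.0]]
contact_force: [0.4, 0.2, -0.7]
finger_gap: 0.602
```

step_arm([
  {"dx":0.08,"dy":-0.15,"dz":0,"rx":0,"ry":0,"rz":0,"fingers":0.4},
  {"dx":0.17,"dy":-0.3,"dz":0,"rx":0,"ry":0,"rz":0,"fingers":0.4},
  {"dx":0.245,"dy":-0.437,"dz":0,"rx":0,"ry":0,"rz":0,"fingers":0.4},
  {"dx":0.245,"dy":-0.437,"dz":0.06,"rx":0,"ry":0,"rz":0,"fingers":0.4},
  {"dx":0.245,"dy":-0.437,"dz":0.1,"rx":0,"ry":0,"rz":0,"fingers":0.4},
  {"dx":0.245,"dy":-0.437,"dz":0.1,"rx":0,"ry":0,"rz":0,"fingers":0.4},
])

```text
clock: 38.65
tool_pos: [0.4097, -0.358, 0.0941]
eef_rot: [[-0.995, -0.099, -0.002], [-0.099, 0.995, -0.002], [0.002, -0.002, -1.0]]
contact_force: [-0.1, -0.3, -0.4]
finger_gap: 0.598
```

Run:
```python
from meas import *
s=r.sense(); print(s["clock"],s["finger_gap"])
plan([(.4104,-.3552,.0115,96)])
```

```text
38.65 0.5984285479075618
at [ 0.4097 -0.358   0.0941] ang 95.7
(0.4104, -0.3552, 0.0115, 96) d [-0.005  0.012  0.33 ] r [-0.001 -0.001 -0.002] rows>=1.7 turnrows 0.0 q6 -2.39
```

step_arm([
  {"dx":-0.005,"dy":0.012,"dz":0.12,"rx":0,"ry":0,"rz":-0.002,"fingers":0.4},
  {"dx":-0.005,"dy":0.012,"dz":0.23,"rx":0,"ry":0,"rz":-0.002,"fingers":0.4},
  {"dx":-0.005,"dy":0.012,"dz":0.3,"rx":0,"ry":0,"rz":-0.002,"fingers":0.4},
  {"dx":-0.005,"dy":0.012,"dz":0.33,"rx":0,"ry":0,"rz":-0.002,"fingers":0.4},
  {"dx":-0.005,"dy":0.012,"dz":0.33,"rx":0,"ry":0,"rz":-0.002,"fingers":0.4},
  {"dx":-0.005,"dy":0.012,"dz":0.33,"rx":0,"ry":0,"rz":-0.002,"fingers":1},
  {"dx":-0.005,"dy":0.012,"dz":0.33,"rx":0,"ry":0,"rz":-0.002,"fingers":1},
  {"dx":-0.005,"dy":0.012,"dz":0.33,"rx":0,"ry":0,"rz":-0.002,"fingers":1},
  {"dx":-0.005,"dy":0.012,"dz":0.33,"rx":0,"ry":0,"rz":-0.002,"fingers":1},
  {"dx":-0.005,"dy":0.012,"dz":0.33,"rx":0,"ry":0,"rz":-0.002,"fingers":1},
])

```text
clock: 39.65
tool_pos: [0.4108, -0.3553, 0.0124]
eef_rot: [[-0.994, -0.105, -0.001], [-0.105, 0.994, -0.002], [0.001, -0.002, -1.0]]
contact_force: [-0.3, 1.0, 3.1]
finger_gap: 0.305
```

step_arm([
  {"dx":0,"dy":0,"dz":-0.07,"rx":0,"ry":0,"rz":0,"fingers":1},
  {"dx":0,"dy":0,"dz":-0.2,"rx":0,"ry":0,"rz":0,"fingers":1},
  {"dx":0,"dy":0,"dz":-0.36,"rx":0,"ry":0,"rz":0,"fingers":1},
  {"dx":0,"dy":0,"dz":-0.51,"rx":0,"ry":0,"rz":0,"fingers":1},
  {"dx":-0.08,"dy":0.1,"dz":-0.51,"rx":0,"ry":0,"rz":0.01,"fingers":1},
  {"dx":-0.19,"dy":0.22,"dz":-0.51,"rx":0,"ry":0,"rz":0.02,"fingers":1},
  {"dx":-0.3,"dy":0.34,"dz":-0.51,"rx":0,"ry":0,"rz":0.028,"fingers":1},
  {"dx":-0.4,"dy":0.46,"dz":-0.51,"rx":0,"ry":0,"rz":0.028,"fingers":1},
  {"dx":-0.48,"dy":0.55,"dz":-0.51,"rx":0,"ry":0,"rz":0.028,"fingers":1},
  {"dx":-0.5,"dy":0.571,"dz":-0.51,"rx":0,"ry":0,"rz":0.028,"fingers":1},
  {"dx":-0.5,"dy":0.571,"dz":-0.51,"rx":0,"ry":0,"rz":0.028,"fingers":1},
])

```text
clock: 40.75
tool_pos: [0.5202, -0.1991, 0.1388]
eef_rot: [[-1.0, -0.019, -0.002], [-0.019, 1.0, -0.002], [0.002, -0.002, -1.0]]
contact_force: [-0.1, 0.4, -1.7]
finger_gap: 0.306
```

step_arm([
  {"dx":-0.08,"dy":0.08,"dz":0,"rx":0,"ry":0,"rz":0,"fingers":1},
  {"dx":-0.2,"dy":0.2,"dz":0,"rx":0,"ry":0,"rz":0,"fingers":1},
  {"dx":-0.32,"dy":0.32,"dz":0,"rx":0,"ry":0,"rz":0,"fingers":1},
  {"dx":-0.41,"dy":0.4,"dz":0,"rx":0,"ry":0,"rz":0,"fingers":1},
  {"dx":-0.434,"dy":0.426,"dz":0,"rx":0,"ry":0,"rz":0,"fingers":1},
  {"dx":-0.434,"dy":0.426,"dz":0.1,"rx":0,"ry":0,"rz":0,"fingers":1},
  {"dx":-0.434,"dy":0.426,"dz":0.2,"rx":0,"ry":0,"rz":0,"fingers":1},
  {"dx":-0.434,"dy":0.426,"dz":0.2,"rx":0,"ry":0,"rz":0,"fingers":1},
])

```text
clock: 41.55
tool_pos: [0.6224, -0.0916, 0.0835]
eef_rot: [[-1.0, -0.018, -0.012], [-0.018, 1.0, -0.001], [0.012, -0.001, -1.0]]
contact_force: [-1.0, -0.2, -2.1]
finger_gap: 0.302
```

Run:
```python
from meas import *
s=r.sense(); print(s["clock"],s["finger_gap"],s["contact_force"].round(1))
x,y=.6265,-.0915
plan([(x,y,.05,91),(x,y,.0168,91)])
im,K,T=snap("top"); b,_,_=snap("side")
o=np.zeros((600,800,3),np.uint8)
o[:,:400]=cv2.resize(im[105:225,240:320],(400,600),interpolation=cv2.INTER_CUBIC)
o[:,400:]=cv2.resize(b[165:285,255:335],(400,600),interpolation=cv2.INTER_CUBIC);cv2.imwrite("pics/v13.png",o)
```

```text
41.55 0.30213170320768556 [-1.  -0.2 -2.1]
at [ 0.6224 -0.0916  0.0835] ang 91.0
(0.6265, -0.0915, 0.05, 91) d [-0.018  0.     0.134] r [-0.    -0.004  0.   ] rows>=0.7 turnrows 0.0 q6 -1.73 
(0.6265, -0.0915, 0.0168, 91) d [-0.02   0.     0.266] r [-0.    -0.004  0.   ] rows>=0.7 turnrows 0.0 q6 -1.73
```

View pics/v13.png

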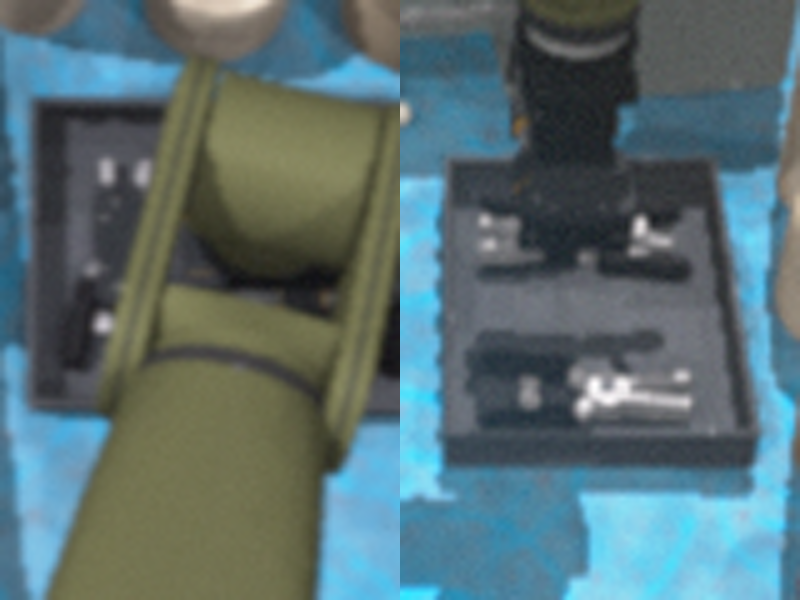

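The side crop shows o2 flat in the right part of the tray (boss at (605,390)), with o3 held level above the free middle. Lowering o3.

step_arm([
  {"dx":-0.018,"dy":0,"dz":0.04,"rx":0,"ry":-0.004,"rz":0,"fingers":1},
  {"dx":-0.018,"dy":0,"dz":0.08,"rx":0,"ry":-0.004,"rz":0,"fingers":1},
  {"dx":-0.02,"dy":0,"dz":0.12,"rx":0,"ry":-0.004,"rz":0,"fingers":1},
  {"dx":-0.02,"dy":0,"dz":0.16,"rx":0,"ry":-0.004,"rz":0,"fingers":1},
  {"dx":-0.02,"dy":0,"dz":0.2,"rx":0,"ry":-0.004,"rz":0,"fingers":1},
  {"dx":-0.02,"dy":0,"dz":0.24,"rx":0,"ry":-0.004,"rz":0,"fingers":1},
  {"dx":-0.02,"dy":0,"dz":0.266,"rx":0,"ry":-0.004,"rz":0,"fingers":1},
  {"dx":-0.02,"dy":0,"dz":0.266,"rx":0,"ry":-0.004,"rz":0,"fingers":1},
])

```text
clock: 42.45
tool_pos: [0.6291, -0.0917, 0.0196]
eef_rot: [[-1.0, -0.018, 0.006], [-0.018, 1.0, -0.001], [-0.006, -0.002, -1.0]]
contact_force: [-0.7, 0.3, -2.4]
finger_gap: 0.304
```

step_arm([
  {"dx":0,"dy":0,"dz":0,"rx":0,"ry":0,"rz":0,"fingers":0.55},
  {"dx":0,"dy":0,"dz":0,"rx":0,"ry":0,"rz":0,"fingers":0.55},
  {"dx":0,"dy":0,"dz":0,"rx":0,"ry":0,"rz":0,"fingers":0.55},
  {"dx":0,"dy":0,"dz":-0.1,"rx":0,"ry":0,"rz":0,"fingers":0.55},
  {"dx":0,"dy":0,"dz":-0.3,"rx":0,"ry":0,"rz":0,"fingers":0.55},
  {"dx":0,"dy":0,"dz":-0.5,"rx":0,"ry":0,"rz":0,"fingers":0.55},
  {"dx":0.15,"dy":0.15,"dz":-0.65,"rx":0,"ry":0,"rz":0,"fingers":0.55},
  {"dx":0.3,"dy":0.3,"dz":-0.8,"rx":0,"ry":0,"rz":0,"fingers":0.55},
  {"dx":0.45,"dy":0.45,"dz":-0.8,"rx":0,"ry":0,"rz":0,"fingers":0.55},
  {"dx":0.6,"dy":0.6,"dz":-0.8,"rx":0,"ry":0,"rz":0,"fingers":0.55},
  {"dx":0.75,"dy":0.75,"dz":-0.8,"rx":0,"ry":0,"rz":0,"fingers":0.55},
  {"dx":0.8,"dy":0.85,"dz":-0.8,"rx":0,"ry":0,"rz":0,"fingers":0.55},
])

```text
clock: 43.65
tool_pos: [0.4303, 0.1088, 0.2192]
eef_rot: [[-1.0, -0.017, 0.009], [-0.017, 1.0, -0.001], [-0.009, -0.001, -1.0]]
contact_force: [-0.0, 0.7, 0.6]
finger_gap: 0.453
```

Run:
```python
from meas import *
s=r.sense(); print(s["clock"],s["finger_gap"])
# handle at stop ~ (.3615,.2385); push by closed fingers on drawer front? plan: grip the handle again
plan([(.3625,.2388,.2,7)])
plan([(.3625,.2388,.2,7),(.3625,.2388,.15,7),(.3625,.2388,.102,7)],start=(.3625,.2388,.2,7))
im,K,T=snap("top"); np.savez("last.npz",im=im,K=K,T=T)
o=cv2.resize(im[90:250,105:315],(788,600),interpolation=cv2.INTER_CUBIC);cv2.imwrite("pics/v14.png",o)
```

```text
43.65 0.45268347118566304
at [0.4303 0.1088 0.2192] ang 91.0
(0.3625, 0.2388, 0.2, 7) d [0.263 0.525 0.074] r [0.002 0.003 0.466] rows>=3.0 turnrows 9.8 q6 0.46 
at [0.3625 0.2388 0.2   ] ang 7.0
(0.3625, 0.2388, 0.2, 7) d [0. 0. 0.] r [0. 0. 0.] rows>=0.0 turnrows 0.0 q6 0.46 
(0.3625, 0.2388, 0.15, 7) d [0.  0.  0.2] r [0. 0. 0.] rows>=1.0 turnrows 0.0 q6 0.46 
(0.3625, 0.2388, 0.102, 7) d [0.    0.    0.392] r [0. 0. 0.] rows>=1.0 turnrows 0.0 q6 0.46
```

View pics/v14.png

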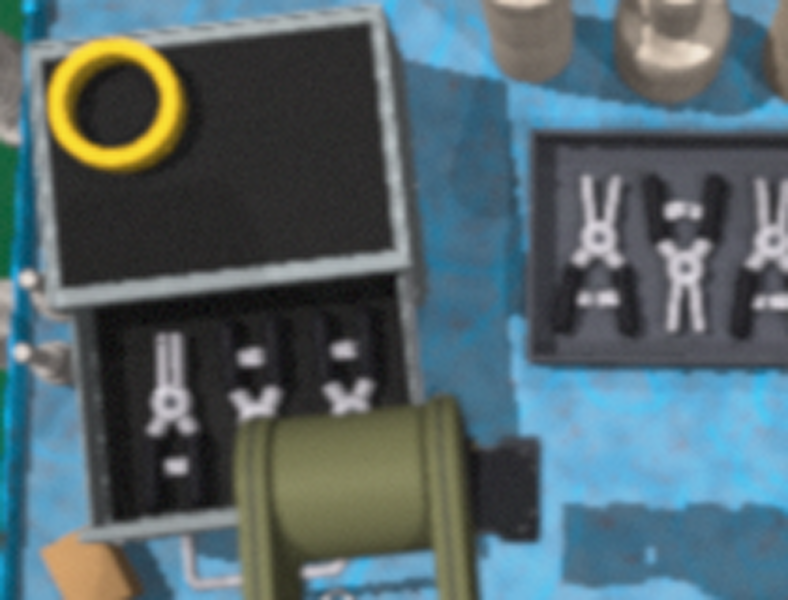

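Three open pairs lie separately in the tray (bosses (600,239), (686,270), (773,241)) and three shut pairs in the drawer. Now I'll grip the handle to shut it.

step_arm([
  {"dx":0.1,"dy":0.2,"dz":0,"rx":0.002,"ry":0.003,"rz":0.04,"fingers":0.55},
  {"dx":0.2,"dy":0.4,"dz":0,"rx":0.002,"ry":0.003,"rz":0.09,"fingers":0.55},
  {"dx":0.263,"dy":0.525,"dz":0,"rx":0.002,"ry":0.003,"rz":0.135,"fingers":0.55},
  {"dx":0.263,"dy":0.525,"dz":0,"rx":0.002,"ry":0.003,"rz":0.18,"fingers":0.55},
  {"dx":0.263,"dy":0.525,"dz":0,"rx":0.002,"ry":0.003,"rz":0.225,"fingers":0.55},
  {"dx":0.263,"dy":0.525,"dz":0,"rx":0.002,"ry":0.003,"rz":0.27,"fingers":0.55},
  {"dx":0.263,"dy":0.525,"dz":0,"rx":0.002,"ry":0.003,"rz":0.315,"fingers":0.55},
  {"dx":0.263,"dy":0.525,"dz":0,"rx":0.002,"ry":0.003,"rz":0.36,"fingers":0.55},
  {"dx":0.263,"dy":0.525,"dz":0,"rx":0.002,"ry":0.003,"rz":0.405,"fingers":0.55},
  {"dx":0.263,"dy":0.525,"dz":0,"rx":0.002,"ry":0.003,"rz":0.45,"fingers":0.55},
  {"dx":0.263,"dy":0.525,"dz":0.03,"rx":0.002,"ry":0.003,"rz":0.466,"fingers":0.55},
  {"dx":0.263,"dy":0.525,"dz":0.03,"rx":0.002,"ry":0.003,"rz":0.466,"fingers":0.55},
])

```text
clock: 44.9
tool_pos: [0.358, 0.2432, 0.2114]
eef_rot: [[-0.128, 0.992, -0.005], [0.992, 0.128, 0.004], [0.005, -0.004, -1.0]]
contact_force: [0.1, 0.2, 1.2]
finger_gap: 0.454
```

Run:
```python
from meas import *
s=r.sense(); print(s["clock"],s["finger_gap"])
plan([(.3625,.2388,.15,7.3),(.3625,.2388,.102,7.3)])
plan([(.532,.2605,.102,7.3),(.536,.261,.102,7.3)],start=(.3625,.2388,.102,7.3))
```

```text
44.9 0.45382522002247305
at [0.358  0.2432 0.2114] ang 7.4
(0.3625, 0.2388, 0.15, 7.3) d [-0.021  0.017  0.245] r [-0.001 -0.002  0.   ] rows>=1.2 turnrows 0.0 q6 0.46 
(0.3625, 0.2388, 0.102, 7.3) d [-0.022  0.018  0.437] r [-0.001 -0.002  0.   ] rows>=1.0 turnrows 0.0 q6 0.46 
at [0.3625 0.2388 0.102 ] ang 7.3
(0.532, 0.2605, 0.102, 7.3) d [-0.     0.684  0.   ] r [0. 0. 0.] rows>=3.4 turnrows 0.0 q6 0.33 
(0.536, 0.261, 0.102, 7.3) d [-0.   0.7  0. ] r [0. 0. 0.] rows>=0.1 turnrows 0.0 q6 0.33
```

step_arm([
  {"dx":-0.021,"dy":0.017,"dz":0.1,"rx":-0.001,"ry":-0.002,"rz":0,"fingers":0.55},
  {"dx":-0.021,"dy":0.017,"dz":0.2,"rx":-0.001,"ry":-0.002,"rz":0,"fingers":0.55},
  {"dx":-0.022,"dy":0.018,"dz":0.3,"rx":-0.001,"ry":-0.002,"rz":0,"fingers":0.55},
  {"dx":-0.022,"dy":0.018,"dz":0.39,"rx":-0.001,"ry":-0.002,"rz":0,"fingers":0.55},
  {"dx":-0.022,"dy":0.018,"dz":0.437,"rx":-0.001,"ry":-0.002,"rz":0,"fingers":0.55},
  {"dx":-0.022,"dy":0.018,"dz":0.437,"rx":-0.001,"ry":-0.002,"rz":0,"fingers":0.55},
  {"dx":-0.022,"dy":0.018,"dz":0.437,"rx":-0.001,"ry":-0.002,"rz":0,"fingers":1},
  {"dx":-0.022,"dy":0.018,"dz":0.437,"rx":-0.001,"ry":-0.002,"rz":0,"fingers":1},
  {"dx":-0.022,"dy":0.018,"dz":0.437,"rx":-0.001,"ry":-0.002,"rz":0,"fingers":1},
  {"dx":-0.022,"dy":0.018,"dz":0.437,"rx":-0.001,"ry":-0.002,"rz":0,"fingers":1},
])

```text
clock: 45.9
tool_pos: [0.3632, 0.2391, 0.103]
eef_rot: [[-0.129, 0.992, 0.001], [0.992, 0.129, -0.001], [-0.001, 0.0, -1.0]]
contact_force: [-1.2, 0.7, -0.1]
finger_gap: 0.169
```

step_arm([
  {"dx":0,"dy":0,"dz":0,"rx":0,"ry":0,"rz":0,"fingers":1},
  {"dx":0,"dy":0,"dz":0,"rx":0,"ry":0,"rz":0,"fingers":1},
  {"dx":0,"dy":0,"dz":0,"rx":0,"ry":0,"rz":0,"fingers":1},
])

```text
clock: 46.2
tool_pos: [0.3634, 0.2392, 0.1032]
eef_rot: [[-0.129, 0.992, 0.001], [0.992, 0.129, -0.001], [-0.001, 0.001, -1.0]]
contact_force: [0.7, -0.6, -0.1]
finger_gap: 0.097
```

step_arm([
  {"dx":0,"dy":0.03,"dz":0,"rx":0,"ry":0,"rz":0,"fingers":1},
  {"dx":0,"dy":0.08,"dz":0,"rx":0,"ry":0,"rz":0,"fingers":1},
  {"dx":0,"dy":0.14,"dz":0,"rx":0,"ry":0,"rz":0,"fingers":1},
  {"dx":0,"dy":0.21,"dz":0,"rx":0,"ry":0,"rz":0,"fingers":1},
  {"dx":0,"dy":0.28,"dz":0,"rx":0,"ry":0,"rz":0,"fingers":1},
  {"dx":0,"dy":0.35,"dz":0,"rx":0,"ry":0,"rz":0,"fingers":1},
  {"dx":0,"dy":0.42,"dz":0,"rx":0,"ry":0,"rz":0,"fingers":1},
  {"dx":0,"dy":0.49,"dz":0,"rx":0,"ry":0,"rz":0,"fingers":1},
  {"dx":0,"dy":0.55,"dz":0,"rx":0,"ry":0,"rz":0,"fingers":1},
  {"dx":0,"dy":0.6,"dz":0,"rx":0,"ry":0,"rz":0,"fingers":1},
  {"dx":0,"dy":0.63,"dz":0,"rx":0,"ry":0,"rz":0,"fingers":1},
  {"dx":0,"dy":0.65,"dz":0,"rx":0,"ry":0,"rz":0,"fingers":1},
])

```text
clock: 47.4
tool_pos: [0.5252, 0.2609, 0.1033]
eef_rot: [[-0.128, 0.992, 0.001], [0.992, 0.128, 0.001], [0.001, 0.001, -1.0]]
contact_force: [-3.4, 4.2, -0.1]
finger_gap: 0.095
```

step_arm([
  {"dx":0,"dy":0.02,"dz":0,"rx":0,"ry":0,"rz":0,"fingers":1},
  {"dx":0,"dy":0.035,"dz":0,"rx":0,"ry":0,"rz":0,"fingers":1},
  {"dx":0,"dy":0.045,"dz":0,"rx":0,"ry":0,"rz":0,"fingers":1},
  {"dx":0,"dy":0.055,"dz":0,"rx":0,"ry":0,"rz":0,"fingers":1},
  {"dx":0,"dy":0.055,"dz":0,"rx":0,"ry":0,"rz":0,"fingers":1},
])

```text
clock: 47.9
tool_pos: [0.5349, 0.2623, 0.1032]
eef_rot: [[-0.128, 0.992, -0.01], [0.992, 0.128, -0.001], [0.0, -0.01, -1.0]]
contact_force: [-15.2, -0.4, 11.0]
finger_gap: 0.094
```

step_arm([
  {"dx":0,"dy":0.005,"dz":0,"rx":0,"ry":0,"rz":0,"fingers":0.6},
  {"dx":0,"dy":0.005,"dz":0,"rx":0,"ry":0,"rz":0,"fingers":0.6},
  {"dx":0,"dy":0,"dz":0,"rx":0,"ry":0,"rz":0,"fingers":0.6},
  {"dx":0,"dy":0,"dz":0,"rx":0,"ry":0,"rz":0,"fingers":0.6},
  {"dx":0,"dy":0,"dz":-0.12,"rx":0,"ry":0,"rz":0,"fingers":0.6},
  {"dx":0,"dy":0,"dz":-0.28,"rx":0,"ry":0,"rz":0,"fingers":0.6},
  {"dx":0,"dy":0,"dz":-0.45,"rx":0,"ry":0,"rz":0,"fingers":0.6},
  {"dx":0,"dy":-0.2,"dz":-0.6,"rx":0,"ry":0,"rz":0,"fingers":0.6},
  {"dx":0,"dy":-0.4,"dz":-0.6,"rx":0,"ry":0,"rz":0,"fingers":0.6},
  {"dx":0,"dy":-0.6,"dz":-0.6,"rx":0,"ry":0,"rz":0,"fingers":0.6},
  {"dx":0,"dy":-0.7,"dz":-0.6,"rx":0,"ry":0,"rz":0,"fingers":0.6},
  {"dx":0,"dy":-0.7,"dz":-0.6,"rx":0,"ry":0,"rz":0,"fingers":0.6},
])

```text
clock: 49.1
tool_pos: [0.3603, 0.2396, 0.2553]
eef_rot: [[-0.13, 0.991, -0.009], [0.992, 0.13, -0.001], [0.001, -0.009, -1.0]]
contact_force: [-0.4, -1.2, 0.3]
finger_gap: 0.402
```

Run:
```python
from meas import *
s=r.sense(); print(s["clock"],s["finger_gap"],s["contact_force"].round(1))
im,K,T=snap("top"); b,_,_=snap("side")
t0=np.load("top.npz")["im"]; s0=np.load("side.npz")["im"]
# drawer/handle region: compare with the starting side picture (drawer shut)
for dx in range(-3,4):
    A=b[135:190,255:285].astype(int); B=s0[135:190,255+dx:285+dx].astype(int); print(dx,abs(A-B).mean().round(2),end="; ")
o=np.zeros((600,800,3),np.uint8)
o[:330,:]=cv2.resize(im[90:189,105:345],(800,330),interpolation=cv2.INTER_CUBIC)
o[330:,:400]=cv2.resize(b[110:191,230:350],(400,270),interpolation=cv2.INTER_CUBIC)
o[330:,400:]=cv2.resize(s0[110:191,230:350],(400,270),interpolation=cv2.INTER_CUBIC)
cv2.imwrite("pics/v15.png",o)
```

```text
49.1 0.4022505090550866 [-0.4 -1.2  0.3]
-3 30.46; -2 23.54; -1 12.48; 0 7.65; 1 18.36; 2 26.28; 3 29.17;
```

View pics/v15.png

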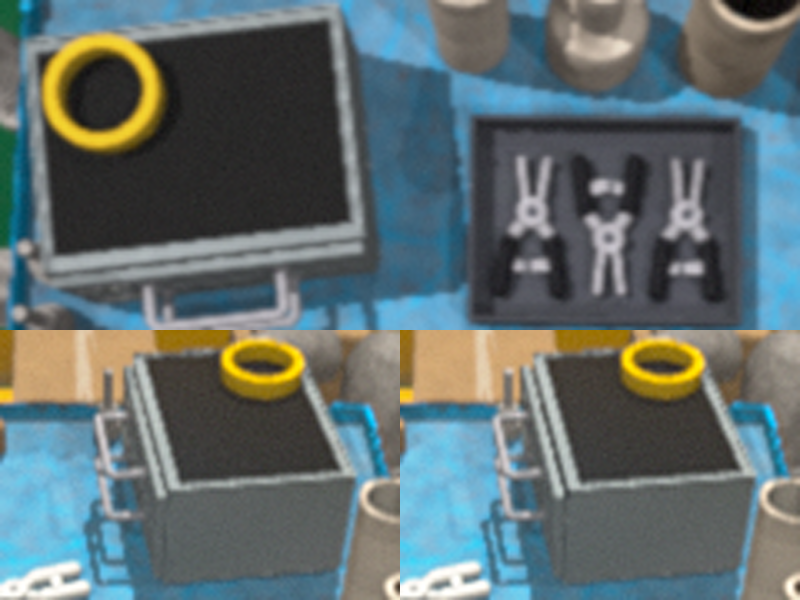

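The drawer face and handle match the shut starting view (bottom left against bottom right), and the three open pairs lie flat in the tray. Handing in.

```bash
python3 -c "
from bench import r
print(r.sign_off())"
```

```text
the job is handed in; nothing more can be done
None
```

The job is done and handed in at about 49 s on the robot's clock; sign-off gave no verdict.

- **What I did:** I pulled the top drawer to its stop and laid the three shut pairs flat and side by side in it. I then laid the three sprung-open pairs flat and apart in the repair tray and pushed the drawer shut by its handle. I never went for the white pair or the cardboard box.
- **Final checks:** The last side picture matches the starting view of the shut drawer to within a pixel. The push ended against a hard stop, with force rising to about 15 N after 0.173 m of travel. The last top picture shows the three open pairs separate in the tray, still open.
- **What disagreed:**
  - I measured drawer travel of 0.172–0.173 m against the stated 0.175 m. I put that down to measuring error, because both ends were firm stops.
  - The first pair tilted in the grip, possibly the brief slackening you warned of. It levelled as I lowered it and lay flat in the later pictures.
- **Not rechecked:** I did not look into the drawer again after shutting it. I also did not compare the box's final position with its start; the last picture does not show it.

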